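# Set up a spindle on V-blocks for its run-out check

## Task

Set up the spindle for its run-out check: stand the loose V-block on the fixture plate to the right of the bolted one, grooves in line, and lay the spindle in both by its round journals, square middle free and centred between the blocks. Stand the left-hand stop beyond the spindle's left end and the right-hand stop beyond its right end, squarely, brass button in line with the spindle and a few millimetres off its end, tail at the back running outward. Lay the gauge block flat on the plate a little behind the spindle, midway between the V-blocks; leave loupe, screwdriver and mouse alone.

Things in the scene. Friction and masses are not known exactly. Their poses are not given: they have to be found in the camera images.
- plate: Dark fixture plate, 170 x 300 x 15 mm thick, with a grid of small holes, fixed on the table, turned up to 9 degrees. Origin: centre of its underside; its top is 15 mm higher. x: to its back (away from the robot), y: along its long side to the left, z up.
- v_fixed_c (a point): Steel V-block bolted to the plate's left half: 40 mm across (x), 28 along the groove (y), 32 high; ears in front and behind, with dark screws, reach 35 mm from the centre, 14 high. Point: its middle, 16 mm above the plate's top. Axes as the plate's. 90 degree groove, 24 mm wide and 12 deep at the top; a journal lying in it has its axis 15.3 mm above this point.
- v_loose_c (a point): The loose twin of that V-block, without ears: 40 mm across (x), 28 along the groove (y), 32 high, about 0.18 kg, standing on the table groove up, turned up to 50 degrees. Point: its middle, 16 mm above its underside. z up. Both ends are alike. Grip it across the 40 mm.
- spindle_c (a point): Steel spindle, 112 mm long, about 0.22 kg: grey square middle 22 x 22 mm, 36 long, and at each end a bright round journal, diameter 16, 38 long; both ends alike. Lies on the table on its square middle, turned up to 50 degrees. Point: its centre, on its axis, 11 mm above the table. y along the axis, x and z square to the flats. Grip it across the flats.
- stop_left_c (a point): Left-hand one of two mirror-image blue L-shaped stops, 0.09 kg: tail wall 10 mm thick (x), 56 long (y), 30 high; across its -y end a face plate 8 thick, 40 high, reaching 29 mm to -x, with a brass button whose tip is at x -12, y -41, z +16 mm, looking to -y. Point: middle of the tail, 15 mm above its underside. As wanted its axes lie as the plate's. Turned up to 50 deg. Grip across the tail.
- stop_right_c (a point): Right-hand stop, mirror image of the left-hand one, same sizes and colours: face plate across the tail's +y end, likewise reaching 29 mm to -x, with the brass button's tip at x -12, y +41, z +16 mm, looking to +y. Point: middle of the tail, 15 mm above its underside. As wanted its axes lie as the plate's. Turned up to 50 deg. Grip across the tail.
- gauge_c (a point): Pale gauge block with a fine scale on top, 30 mm (x) by 35 mm (y) by 11 mm high, 0.09 kg, lying flat on the table, turned up to 50 degrees. Point: its centre, 5.5 mm above its underside. z up.
- loupe: Bystander: black stand loupe, 41 mm across and 36 mm high, behind the plate. Origin: centre of its underside.
- screwdriver: Bystander: small red-handled screwdriver, 132 mm long, lying behind the plate. Origin: middle of its length, underside.
- mouse: Bystander: black computer mouse, 104 x 58 mm and 38 mm high, just right of the plate. Origin: centre of its underside.

How it is judged:
By the outcome, as a careful person would: the job done as asked, in the order asked, and still so for the second after the job is handed in, with the robot touching nothing.
It also fails if it takes over 120 s, if anything falls off the work surface, if the arm or the gripper's body presses on something with over 40 N, if the wrist force passes 120 N, or if a joint passes its speed limit or range.

## Robot

A 7-joint arm with a two-finger parallel gripper is mounted at the origin on a cart in front of the work surface, level with it; the furniture and walls round the work are solid. World frame = base frame: x ahead of the robot, y to its left, z up, the work surface at z = 0. Lengths are in m, angles in rad, forces in N, time in s.
With the tool pointing down it reaches from about 0.4 to 0.85 m from the base axis. Payload 4.5 kg.
Tool frame: the origin (TCP) lies at the very end of the fingers, on their centre line; the grasp point (between the pads) lies 19 mm behind it; z points along the fingers, y is the direction in which the jaws open and shut (so a half turn about z gives the same grasp; the last joint's range is limited). The gripper opens to 88 mm and grips with 3 to 60 N. Pads are 18 mm wide; open, the fingers measure 123 mm over their backs; the gripper's body (75 mm by 187 mm) begins 45 mm behind the grasp point.
Start: joints at [-1.184, 0.689, -0.195, 1.565, 0.157, 0.902, -0.215], TCP at [0.216, 0.587, 0.239] pointing down, gripper open.
Joint ranges: [-3.01, 3.01], [-0.46, 2.08], [-1.47, 1.51], [0.13, 2.56], [-1, 4.14], [0.04, 2.09], [-2.66, 2.66]. Speed limits (rad/s): [2.57, 2.57, 3.14, 3.14, 3.14, 3.14, 3.14].

## Interface

Orientations are given as a unit quaternion [x, y, z, w].
In Python, from plant import telemetry, imaging, r gives the robot as it stands.
- The arm moves only by the shell command python3 -m creep 'ROWS' [FORCE]. ROWS is JSON, a list of rows, each a list of 5 numbers: the closure in counts, from 0 (fully open) to 255 (shut), then the shift along the tool's x, y, z in m, then the turn about the tool's z in degrees. In form: [[fingers, x, y, z, yaw], ...]. A call has 1 to 10 rows; each row is the pose to reach, as a shift and turn from the pose commanded when the call began, along the tool's axes at that moment; what a row does not reach only later rows make up. A row lasts 1/8 s, in which the tool goes at most 62.5 mm and 10.7 degrees, less where a joint would pass 70% of its speed; a pose out of reach is approached as far as the arm can. A call with a gripper value outside its range is refused whole. The fingers move at their own pace and stop on an object; FORCE is the grip in N (left out, the last holds). Time passes only in rows, so rows that repeat a pose let the fingers close. It gives the time, the measured TCP pose, the force and the opening at its end, in the units of the state.
- telemetry.get_state(): the state, without advancing time (a new reading comes with each control period).
- imaging.snapshot(name): name is "scene" or "top" or "wrist"; returns a dict with "image" (420x560x3 uint8, blue, green, red), "camera_matrix" (3x3 intrinsics, pixels), "distortion" ([k1, k2, p1, p2, k3] as OpenCV has them; the pictures are not rectified), "R" (3x3) and "t" (3): a world point X has camera coordinates R X + t; the wrist camera has in their place "hand_eye" (4x4, takes a point from camera to tool coordinates, whose origin is the TCP and whose axes are the flange's). Camera axes: x right, y down, z forward; pixel columns grow to the right and rows downward; lengths in m; the calibration is good to about 2 mm. A picture is of the moment at which its call begins: read the wrist's pose just before it. There is no depth.
- r.finish_job(): hands the job in, once; it reports no verdict.
Trained networks look in a picture, given as the dict that the camera call returned (one of the last four; its "shot" number tells which), for a name from the list of things; names that differ only in an ending like _2 or _b are one class to them, and where a whole thing is asked for, a point or a joint stands for the part that bears it (a point fixed in the world has none). Each returns a list of dicts, best first, with "score" (0 to 1); they miss things now and then, are a little off and sometimes report something else, mostly with a low value. They report only what shows in the picture. A call takes as long as a camera call.
- imaging.boxes_of(picture, target): "rect" ([left, top, right, bottom] in pixels, round what is visible of it).
- imaging.trace(picture, target): "pixels" (420x560 bool, what is visible of it) and "rect" ([left, top, right, bottom] in pixels, round what is visible of it).
- imaging.place_of(picture, target): "location" ([row, column] in pixels: a listed point, or the origin of a listed thing).
The state is a dict: "clock": time; "q": joint angles; "qd": joint speeds; "joint_torque": joint torques, N m; "tool_pos": TCP position; "eef_rot": TCP orientation; "contact_force": force on the tool from outside, world axes, zero at the start; "moment": the same for the moment, N m; "opening": opening from 0.0 (shut) to 1.0 (fully open).
Only numpy, scipy, OpenCV 4.12 (cv2) and the standard library are available. Lean on these libraries where they do the work, as an engineer would, in place of code of your own. Each camera call takes 0.05 s, during which the arm holds its last target.

## Working session

There is one attempt and no reset: what is moved stays moved. The work goes in short steps, Python scripts to look and compute and a shell command to move; the robot and the scene stay as the last step left them, time stands still between calls to the robot, and variables do not carry over. Pictures are saved under pics/ and viewed, and the job is handed in when it is done.

```bash
ls; mkdir -p pics; python3 - <<'E'
from plant import telemetry, imaging, r
import cv2
s=telemetry.get_state();print(s)
for n in ("scene","top","wrist"):
    p=imaging.snapshot(n);cv2.imwrite(f"pics/{n}0.png",p["image"])
    print(n,{k:v for k,v in p.items() if k!="image"})
E
```

```text
pics
{'clock': 0.0, 'q': array([-1.18421568,  0.69000409, -0.19449656,  1.56630434,  0.1573247 ,
        0.90254653, -0.21507872]), 'qd': array([-0.0007201 ,  0.00148513, -0.00100051, -0.00190717, -0.00149969,
       -0.00030238, -0.00129032]), 'joint_torque': array([ 7.13092759e-04, -5.27567053e+01, -1.26734544e+00, -1.53426379e+01,
       -5.27987466e-02,  6.50650560e-03,  1.67396320e-04]), 'tool_pos': array([0.21578915, 0.58589594, 0.23790765]), 'eef_rot': array([ 1.75426433e-01,  9.84492099e-01, -9.31062315e-04, -8.01967094e-05]), 'contact_force': array([-0.21731596,  0.25380463, -0.8077152 ]), 'moment': array([ 0.00879059, -0.00174301,  0.01423508]), 'opening': 1.0030345003304069}
scene {'camera_matrix': array([[545.17742712,   0.        , 290.44403209],
       [  0.        , 545.17742712, 217.83738019],
       [  0.        ,   0.        ,   1.        ]]), 'distortion': array([-0.16800364,  0.        ,  0.        ,  0.        ,  0.        ]), 'R': array([[-0.82805915, -0.56035955, -0.0177542 ],
       [-0.42749514,  0.65157632, -0.62665477],
       [ 0.3627202 , -0.51131739, -0.
[... 475 characters left out ...]
13932]]), 't': array([-0.01745887,  0.57116426,  1.07125959]), 'shot': 2}
wrist {'camera_matrix': array([[289.90254549,   0.        , 275.020766  ],
       [  0.        , 289.90254549, 207.13744169],
       [  0.        ,   0.        ,   1.        ]]), 'distortion': array([-0.0511695,  0.       ,  0.       ,  0.       ,  0.       ]), 'hand_eye': array([[ 9.86465434e-06, -9.55666173e-01, -2.94452314e-01,
         7.68459768e-02],
       [ 9.99999839e-01,  1.76695953e-04, -5.39977730e-04,
         6.63705812e-04],
       [ 5.68066984e-04, -2.94452261e-01,  9.55666021e-01,
        -1.46640594e-01],
       [ 0.00000000e+00,  0.00000000e+00,  0.00000000e+00,
         1.00000000e+00]]), 'shot': 3}
```

View pics/top0.png

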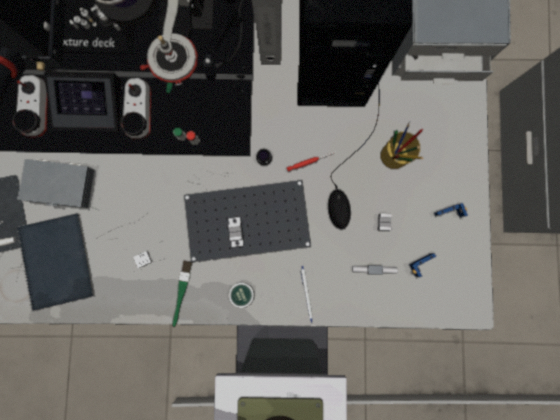

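View pics/scene0.png

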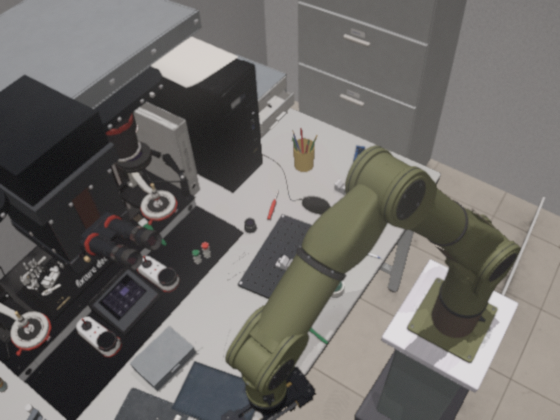

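View pics/wrist0.png

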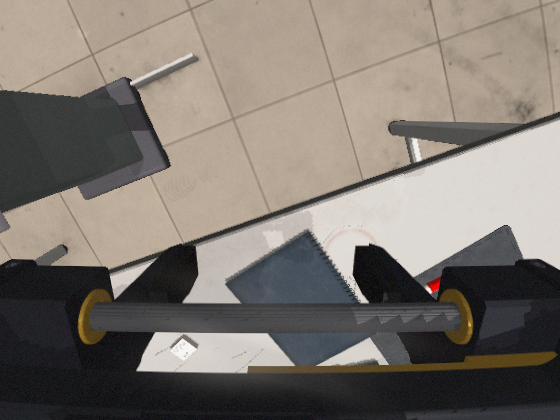

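```bash
cat > h.py <<'E'
import numpy as np, cv2
from scipy.spatial.transform import Rotation as Ro
from plant import telemetry, imaging, r
def cam(p,s=None):
    """returns R,t world->cam"""
    if "R" in p: return np.array(p["R"]),np.array(p["t"])
    Rt=Ro.from_quat(s["eef_rot"]).as_matrix(); H=p["hand_eye"]
    Rc=Rt@H[:3,:3]; c=Rt@H[:3,3]+s["tool_pos"]
    return Rc.T,-Rc.T@c
def towld(p,uv,z,s=None):
    R,t=cam(p,s); uv=np.asarray(uv,float).reshape(-1,1,2)
    n=cv2.undistortPoints(uv,p["camera_matrix"],p["distortion"])[:,0]
    d=np.c_[n,np.ones(len(n))]@R; c=-R.T@t
    k=(z-c[2])/d[:,2]
    return c+d*k[:,None]
def topix(p,X,s=None):
    R,t=cam(p,s)
    return cv2.projectPoints(np.asarray(X,float).reshape(-1,1,3),cv2.Rodrigues(R)[0],t,p["camera_matrix"],p["distortion"])[0][:,0]
def wrist(name):
    s=telemetry.get_state(); p=imaging.snapshot("wrist"); cv2.imwrite(f"pics/{name}.png",p["image"]); return s,p
def yaw(s):
    R=Ro.from_quat(s["eef_rot"]).as_matrix(); return np.degrees(np.arctan2(R[1,1],R[0,1])) # tool y dir in world
def shift(xyz,ydeg=None,s=None):
    """shift in tool axes + turn so that the tool y axis points at ydeg (mod 180)"""
    s=s or telemetry.get_state(); R=Ro.from_quat(s["eef_rot"]).as_matrix()
    d=R.T@(np.array(xyz)-s["tool_pos"])
    dy=0
    if ydeg is not None:
        dy=-((ydeg-yaw(s)+90)%180-90)   # tool z down -> sign flips
    return np.round(d*1000,1),round(dy,1),np.round(s["q"],2)
E
python3 - <<'E'
from h import *
for i in range(3):
    s=telemetry.get_state(); print(s["tool_pos"],yaw(s))
p=imaging.snapshot("top")
Z=dict(plate=0,v_fixed_c=.031,v_loose_c=.016,spindle_c=.011,stop_left_c=.015,stop_right_c=.015,gauge_c=.0055,loupe=0,screwdriver=0,mouse=0)
for n,z in Z.items():
    for d in imaging.place_of(p,n)[:3]:
        v,u=d["location"]; print(n,round(d["score"],2),round(u,1),round(v,1),np.round(towld(p,[u,v],z)[0],4))
im=p["image"]
c=cv2.resize(im[170:310,340:490],None,fx=4,fy=4,interpolation=cv2.INTER_CUBIC)
cv2.imwrite("pics/topc.png",c)
c=cv2.resize(im[170:310,120:320],None,fx=4,fy=4,interpolation=cv2.INTER_CUBIC)
cv2.imwrite("pics/topd.png",c)
E
```

```text
[0.21580927 0.58605747 0.23811375] 69.78934980133829
[0.21580927 0.58605747 0.23811375] 69.78934980133829
[0.21580927 0.58605747 0.23811375] 69.78934980133829
plate 0.98 246.1 217.4 [0.5334 0.0941 0.    ]
plate 0.59 263.3 157.7 [0.6878 0.0541 0.    ]
v_fixed_c 0.66 234.4 234.0 [0.4902 0.119  0.031 ]
v_loose_c 0.72 384.2 217.7 [ 0.538  -0.2522  0.016 ]
spindle_c 0.59 378.4 270.4 [ 0.4073 -0.2382  0.011 ]
stop_left_c 0.56 445.2 213.3 [ 0.5519 -0.4038  0.015 ]
stop_left_c 0.39 310.8 163.5 [ 0.6721 -0.0673  0.015 ]
stop_right_c 0.64 423.9 258.9 [ 0.438  -0.3495  0.015 ]
gauge_c 0.67 143.6 259.5 [0.4239 0.3449 0.0055]
loupe 0.8 262.2 157.1 [0.6893 0.0569 0.    ]
screwdriver 0.7 311.7 162.0 [ 0.6789 -0.0704  0.    ]
mouse 0.98 338.1 208.1 [ 0.5613 -0.139   0.    ]
```

View pics/topc.png

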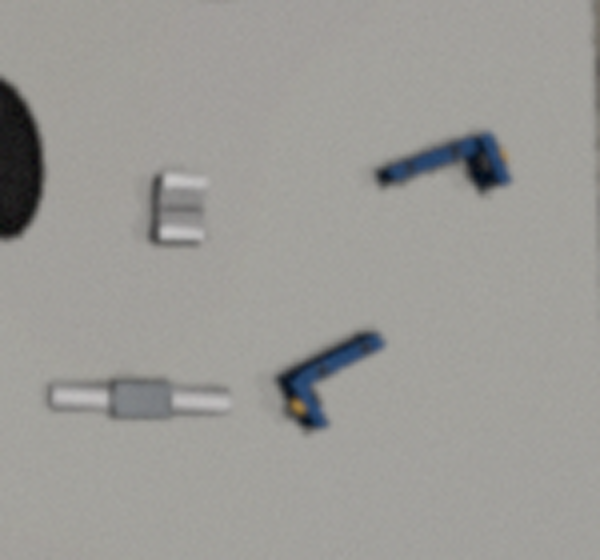

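View pics/topd.png

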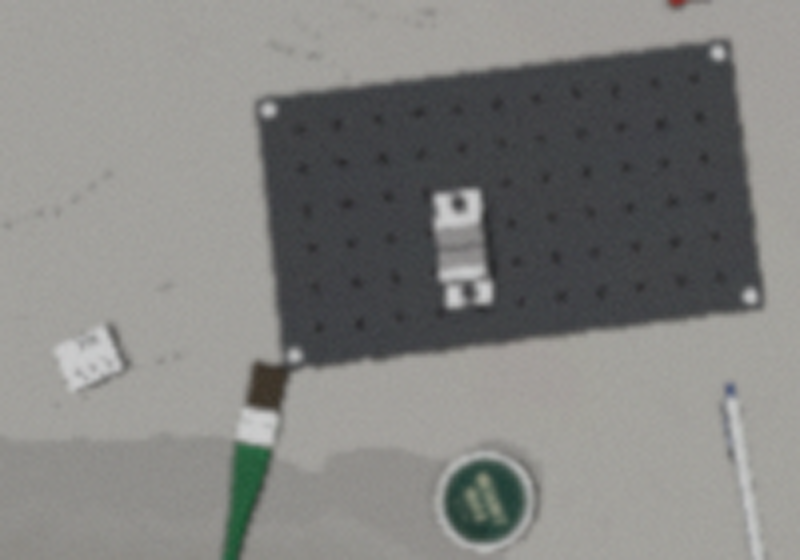

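```bash
python3 - <<'E'
from h import *
print(shift([.49,.119,.235],7))
E
```

```text
(array([-418.7, -344.1,    3.7]), np.float64(62.8), array([-1.18,  0.69, -0.19,  1.57,  0.16,  0.9 , -0.22]))
```

```bash
python3 -m creep '[[0,-0.042,-0.034,0,6],[0,-0.084,-0.068,0,12]]'; python3 - <<'E'
from h import *
print(yaw(telemetry.get_state()),shift([.49,.119,.235],7))
E
```

```text
clock: 0.95
tool_pos: [0.2717, 0.4929, 0.2387]
eef_rot: [0.278, 0.96, 0.0, 0.0]
contact_force: [0.6, 0.4, 0.4]
opening: 0.997
57.666169241799345 (array([-384.5, -199.2,    3.5]), np.float64(50.7), array([-1.06,  0.6 , -0.15,  1.76,  0.12,  0.79, -0.26]))
```

```bash
python3 -m creep '[[0,-0.385,-0.199,0,51],[0,-0.385,-0.199,0,51],[0,-0.385,-0.199,0,51],[0,-0.385,-0.199,0,51],[0,-0.385,-0.199,0,51],[0,-0.385,-0.199,0,51],[0,-0.385,-0.199,0,51],[0,-0.385,-0.199,0,51],[0,-0.385,-0.199,0,51]]'; python3 - <<'E'
from h import *
s,p=wrist("w1"); print(yaw(s),s["tool_pos"])
for n,z in dict(plate=0,v_fixed_c=.031).items():
    for d in imaging.place_of(p,n)[:2]:
        v,u=d["location"]; print(n,round(d["score"],2),round(u,1),round(v,1),np.round(towld(p,[u,v],z,s)[0],4))
E
```

```text
clock: 2.08
tool_pos: [0.4907, 0.1206, 0.2387]
eef_rot: [0.664, 0.748, 0.0, -0.0]
contact_force: [-0.8, 0.5, 0.4]
opening: 0.999
6.784778971137631 [0.49071868 0.12063358 0.23872286]
plate 0.94 297.0 203.2 [0.5248 0.0885 0.    ]
v_fixed_c 0.78 280.4 183.7 [0.4972 0.1199 0.031 ]
```

View pics/w1.png

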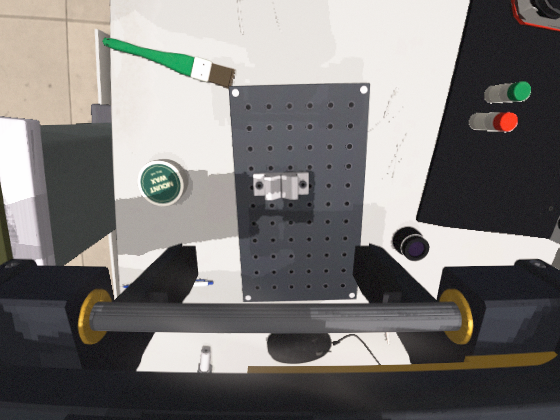

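```bash
python3 - <<'E'
import cv2,numpy as np
im=cv2.imread("pics/w1.png")
cv2.imwrite("pics/w1c.png",cv2.resize(im[160:210,240:325],None,fx=8,fy=8,interpolation=cv2.INTER_CUBIC))
g=cv2.cvtColor(im,cv2.COLOR_BGR2GRAY)
for u,v in [(235,92),(364,90),(352,296),(249,298)]:
    w=g[v-5:v+6,u-5:u+6].astype(float); m=np.clip(w-110,0,None)
    # dot only: component connected to the max
    lab=cv2.connectedComponentsWithStats((w>130).astype(np.uint8),connectivity=4)
    print(u,v,[(s.tolist(),np.round(c+[u-5,v-5],1)) for s,c in zip(lab[2][1:],lab[3][1:])])
E
```

```text
235 92 [([2, 2, 7, 8, 49], array([235. ,  92.4]))]
364 90 [([1, 0, 8, 9, 56], array([363.5,  89.2])), ([10, 8, 1, 3, 3], array([369.,  94.]))]
352 296 [([0, 0, 11, 11, 45], array([353.2, 298.7])), ([2, 2, 6, 5, 26], array([351.5, 295. ]))]
249 298 [([1, 2, 6, 6, 27], array([247.7, 297.3])), ([0, 9, 11, 2, 22], array([249. , 302.5]))]
```

View pics/w1c.png

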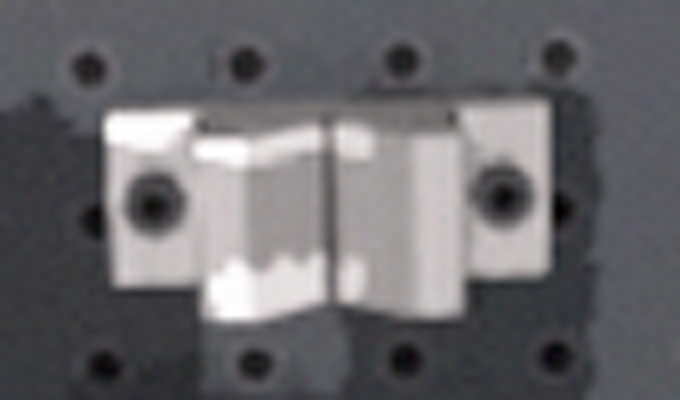

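```bash
cat >> h.py <<'E'
def frame(pc,yawdeg):
    a=np.radians(yawdeg); return np.array([[np.cos(a),-np.sin(a)],[np.sin(a),np.cos(a)]]),np.array(pc)
E
python3 - <<'E'
from h import *
s=telemetry.get_state(); p=imaging.snapshot("wrist")
c=towld(p,[(235,92.4),(363.5,89.2),(351.5,295),(247.7,297.3)],.015,s)[:,:2]
print(c*1000, "ctr",c.mean(0))
for a,b in ((0,3),(1,2)):
    d=c[a]-c[b]; print("len",np.hypot(*d),"yaw",np.degrees(np.arctan2(-d[0],d[1])))
for a,b in ((1,0),(2,3)):
    d=c[a]-c[b]; print("len",np.hypot(*d),"yaw",np.degrees(np.arctan2(d[1],d[0])))
v=towld(p,[(258.9,184.9),(302.3,183.9)],.029,s)[:,:2]
d=v[1]-v[0];print("V",v.mean(0),np.hypot(*d),np.degrees(np.arctan2(d[1],d[0])))
# groove line z=.015+.020
g=towld(p,[((325/8+240-.44),(120/8+160-.44)),((332/8+240-.44),(300/8+160-.44))],.035,s)[:,:2];d=g[0]-g[1];print("groove",g,np.degrees(np.arctan2(-d[0],d[1])))
yw=6.9
R,_=frame(0,yw); print("V in plate",R.T@(v.mean(0)-c.mean(0)))
E
```

```text
[[429.00406219 222.51049994]
 [581.84386794 245.4007981 ]
 [623.81080613 -36.73327434]
 [470.96664339 -59.01507352]] ctr [0.52640634 0.09304074]
len 0.2846357439494747 yaw 8.47776277754862
len 0.28523824906151496 yaw 8.46060870665055
len 0.15454440128841043 yaw 8.51768663309773
len 0.1544597574070962 yaw 8.294217829032375
V [0.49705872 0.11998217] 0.05455230901647267 8.3410256241131
groove [[0.49472577 0.13343734]
 [0.4994183  0.10530313]] 9.46922928996584
V in plate [-0.02589841  0.03027204]
```

```bash
python3 - <<'E'
from h import *
p=imaging.snapshot("top")
q=np.array([(268,109),(718,52),(750,296),(294,355)])/4+[120,170]-.375
c=towld(p,q,.015)[:,:2]; print(c,c.mean(0)); d=c[0]-c[1];print(np.hypot(*d),np.degrees(np.arctan2(-d[0],d[1])))
q=np.array([(459,203),(468,291)])/4+[120,170]-.375
c=towld(p,q,.029)[:,:2]; d=c[0]-c[1];print(c.mean(0),np.hypot(*d),np.degrees(np.arctan2(d[1],d[0])))
cv2.imwrite("pics/top1.png",p["image"])
# object rough angles from topc crop (offset 340,170)
f=lambda a:np.array(a)/4+[340,170]-.375
def ang(a,b,z):
    w=towld(p,[f(a),f(b)],z)[:,:2]; d=w[1]-w[0]; print(w.mean(0),np.hypot(*d),np.degrees(np.arctan2(d[1],d[0])))
ang((52,396),(230,402),.011) # spindle axis left->right
ang((160,210),(206,210),.02) # V groove
ang((485,140),(385,178),.03) # left stop tail: face->tail end
ang((290,383),(376,340),.03)
E
```

```text
[[ 0.58135544  0.2430331 ]
 [ 0.62270898 -0.03849911]
 [ 0.46990103 -0.06069557]
 [ 0.42878054  0.2207593 ]] [0.5256865  0.09114943]
0.2845531593938827 8.3562747971017
[0.49677323 0.11669861] 0.054385237342150006 7.545051633676086
[ 0.40965759 -0.22945157] 0.10993067517773966 -90.74329051942247
[ 0.52674795 -0.25412702] 0.02847685860561699 -88.91082903787041
[ 0.56056041 -0.40630202] 0.06607562876673963 111.87374026011558
[ 0.43561177 -0.34228271] 0.05898395613442257 -62.6805635519053
```

```bash
python3 - <<'E'
from h import *
print(shift([.53,-.254,.20],1))
E
```

```text
(array([-377.7,   -6.1,   38.5]), np.float64(6.0), array([-0.37,  0.53,  0.05,  1.93, -0.04,  0.68, -0.17]))
```

```bash
python3 -m creep '[[0,-0.378,-0.006,0.038,6],[0,-0.378,-0.006,0.038,6],[0,-0.378,-0.006,0.038,6],[0,-0.378,-0.006,0.038,6],[0,-0.378,-0.006,0.038,6],[0,-0.378,-0.006,0.038,6],[0,-0.378,-0.006,0.038,6],[0,-0.378,-0.006,0.038,6]]'; python3 - <<'E'
from h import *
s,p=wrist("w2"); print(yaw(s),s["tool_pos"])
for n,z in dict(v_loose_c=.016,spindle_c=.011).items():
    for d in imaging.place_of(p,n)[:2]:
        v,u=d["location"]; print(n,round(d["score"],2),round(u,1),round(v,1),np.round(towld(p,[u,v],z,s)[0],4))
im=p["image"];cv2.imwrite("pics/w2c.png",cv2.resize(im[140:240,220:350],None,fx=6,fy=6,interpolation=cv2.INTER_CUBIC))
E
```

```text
clock: 3.32
tool_pos: [0.5297, -0.255, 0.2004]
eef_rot: [0.702, 0.712, 0.0, -0.001]
contact_force: [-0.3, 0.6, -0.5]
opening: 0.996
0.8216869581778153 [ 0.52974844 -0.25495242  0.20041446]
v_loose_c 0.91 273.5 183.6 [ 0.5274 -0.2512  0.016 ]
spindle_c 0.71 174.0 163.1 [ 0.4109 -0.2293  0.011 ]
spindle_c 0.63 272.7 183.3 [ 0.5265 -0.2519  0.011 ]
```

View pics/w2.png

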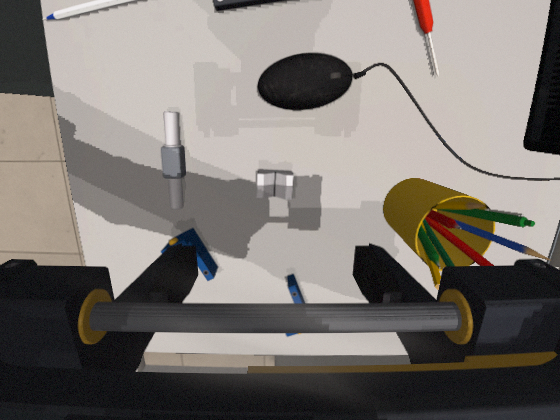

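View pics/w2c.png

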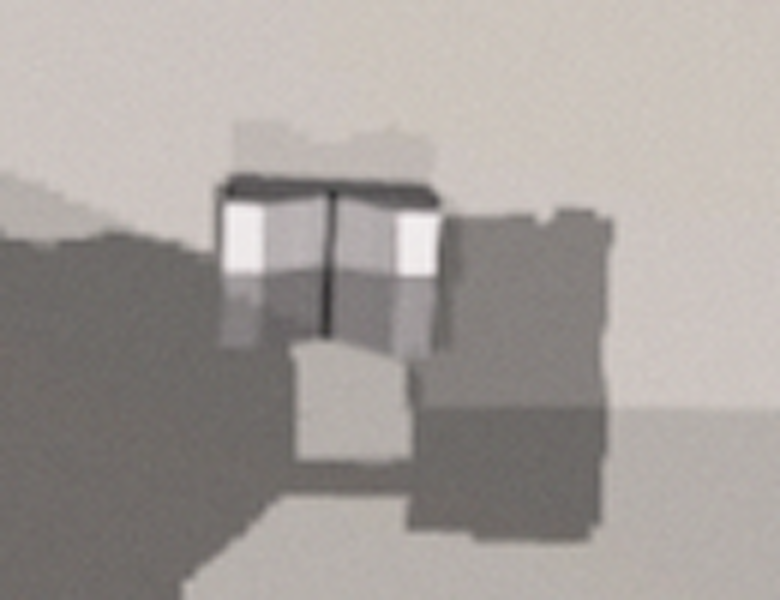

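```bash
python3 - <<'E'
from h import *
s=telemetry.get_state();p=imaging.snapshot("wrist")
q=np.array([(222,202),(438,210),(432,356),(218,346)])/6+[220,140]-.42
c=towld(p,q,.032,s)[:,:2]; print(c,c.mean(0),[np.hypot(*(c[i]-c[(i+1)%4])) for i in range(4)])
for a,b in((0,1),(3,2)):
    d=c[b]-c[a]; print(np.degrees(np.arctan2(d[1],d[0])))
d=(c[0]+c[1]-c[2]-c[3]);print("yaw",np.degrees(np.arctan2(-d[0],d[1])))
print(shift([*c.mean(0),.006],yaw(s)))
E
```

```text
[[ 0.50915299 -0.23470938]
 [ 0.54880347 -0.23550321]
 [ 0.54864211 -0.26331363]
 [ 0.50838128 -0.26206744]] [ 0.52874496 -0.24889841] [np.float64(0.03965842466989915), np.float64(0.027810882177985965), np.float64(0.04028011198791041), np.float64(0.027368940613817786)]
-1.14695190090679
-1.7729026206570782
yaw -0.9689516707498047
(array([  4.4,  -1.4, 194.9]), np.float64(-0.0), array([ 0.36,  0.68,  0.02,  1.73, -0.02,  0.73,  0.4 ]))
```

```bash
python3 -m creep '[[0,0.004,-0.001,0.06,2],[0,0.004,-0.001,0.12,2],[0,0.004,-0.001,0.17,2],[0,0.004,-0.001,0.195,2],[0,0.004,-0.001,0.195,2],[120,0.004,-0.001,0.195,2],[120,0.004,-0.001,0.195,2],[160,0.004,-0.001,0.195,2],[255,0.004,-0.001,0.195,2],[255,0.004,-0.001,0.195,2]]' 25
```

```text
clock: 4.78
tool_pos: [0.5287, -0.252, 0.0059]
eef_rot: [0.715, 0.7, 0.0, 0.0]
contact_force: [-0.0, 0.2, 1.2]
opening: 0.456
```

```bash
python3 -m creep '[[255,0,0,0,0],[255,0,0,0,0],[255,0,0,-0.03,0],[255,0,0,-0.08,0],[255,0,0,-0.14,0],[255,0,0,-0.14,0]]' 25
```

```text
clock: 5.52
tool_pos: [0.5313, -0.2534, 0.1497]
eef_rot: [0.715, 0.699, 0.002, 0.004]
contact_force: [0.4, -0.1, -1.8]
opening: 0.452
```

```bash
python3 - <<'E'
from h import *
s,p=wrist("w3"); print(yaw(s),s["tool_pos"])
im=p["image"];cv2.imwrite("pics/w3c.png",cv2.resize(im[200:320,200:350],None,fx=5,fy=5,interpolation=cv2.INTER_CUBIC))
print(shift([.5079,.0468,.15],8.4,s))
E
```

```text
-1.2346896620067493 [ 0.53126096 -0.25336359  0.14973589]
(array([299.6, -29.8,  -1.5]), np.float64(-9.6), array([ 0.35,  0.75,  0.02,  1.78, -0.03,  0.6 ,  0.37]))
```

View pics/w3c.png

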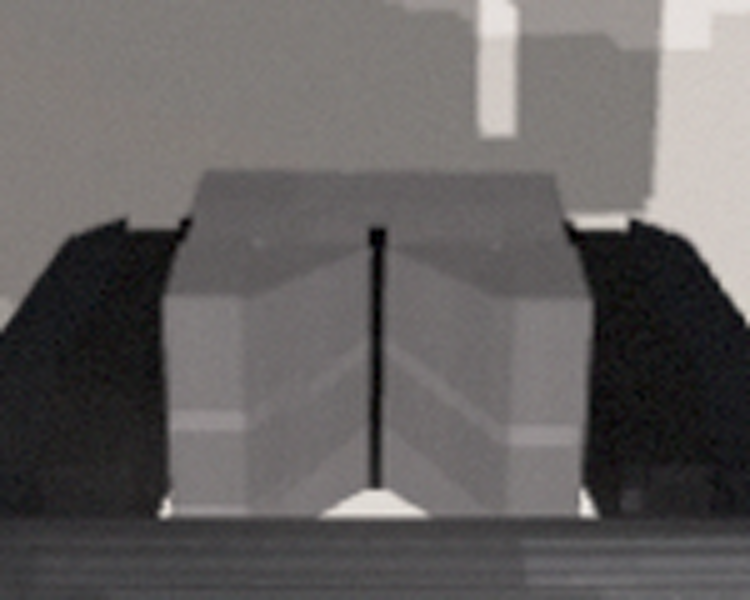

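```bash
cat >> h.py <<'E'
def totool(p,uv,ztool):
    H=p["hand_eye"]; n=cv2.undistortPoints(np.asarray(uv,float).reshape(-1,1,2),p["camera_matrix"],p["distortion"])[:,0]
    d=np.c_[n,np.ones(len(n))]@H[:3,:3].T; c=H[:3,3]; k=(ztool-c[2])/d[:,2]
    return c+d*k[:,None]
E
python3 - <<'E'
from h import *
p=imaging.snapshot("wrist")
f=lambda a:np.array(a)/5+[200,200]-.4
print(totool(p,f([(162,298),(592,298)]),-.026)*1000)
print(totool(p,f([(203,172),(555,174)]),.006)*1000)
E
```

```text
[[ 14.57789669 -20.34046466 -26.        ]
 [ 14.57935489  19.42840567 -26.        ]]
[[ 13.93240657 -20.22386133   6.        ]
 [ 13.68800078  19.7688636    6.        ]]
```

```bash
python3 - <<'E'
from h import *
print(shift([.5079,.0437,.10],8.4))
E
python3 -m creep '[[255,0.297,-0.030,0,-9.6],[255,0.297,-0.030,0,-9.6],[255,0.297,-0.030,0,-9.6],[255,0.297,-0.030,0,-9.6],[255,0.297,-0.030,0,-9.6],[255,0.297,-0.030,0.05,-9.6],[255,0.297,-0.030,0.07,-9.6],[255,0.297,-0.030,0.07,-9.6]]'
python3 - <<'E'
from h import *
s,p=wrist("w4"); print(yaw(s),s["tool_pos"])
print(shift([.5079,.0437,.022],8.4))
E
```

```text
(array([294.9, -26.6,  45.6]), np.float64(-9.6), array([ 0.35,  0.76,  0.02,  1.78, -0.03,  0.6 ,  0.37]))
clock: 6.62
tool_pos: [0.5023, 0.0455, 0.0729]
eef_rot: [0.653, 0.757, -0.003, -0.002]
contact_force: [-0.3, -0.1, -1.1]
opening: 0.453
8.421972438127519 [0.50225319 0.04546217 0.07288992]
(array([-2.3,  4.4, 52.1]), np.float64(-0.0), array([-0.2 ,  0.82,  0.03,  2.05, -0.08,  0.28,  0.05]))
```

View pics/w4.png

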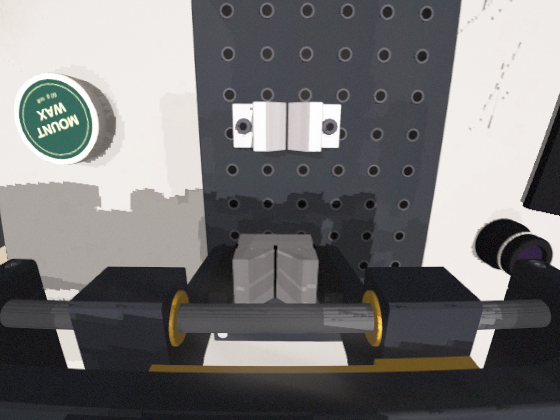

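```bash
python3 -m creep '[[255,-0.002,0.0045,0.02,0],[255,-0.002,0.0045,0.042,0],[255,-0.002,0.0045,0.042,0]]'
python3 - <<'E'
from h import *
s,p=wrist("w5"); print(yaw(s),s["tool_pos"])
im=p["image"];cv2.imwrite("pics/w5c.png",cv2.resize(im[80:320,200:370],None,fx=4,fy=4,interpolation=cv2.INTER_CUBIC)[:600*1000])
print(shift([.5079,.0437,.022],8.4))
E
```

```text
clock: 7.05
tool_pos: [0.509, 0.044, 0.0332]
eef_rot: [0.654, 0.757, -0.001, -0.001]
contact_force: [-0.0, 0.5, -0.4]
opening: 0.455
8.36140702865753 [0.50896161 0.04396407 0.03322873]
(array([-0.1, -1.6, 12. ]), np.float64(-0.0), array([-0.19,  0.9 ,  0.02,  2.04, -0.08,  0.2 ,  0.05]))
```

View pics/w5.png

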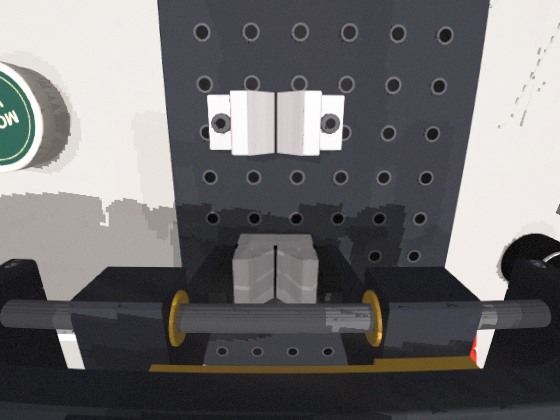

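```bash
python3 - <<'E'
import cv2
im=cv2.imread("pics/w5.png")
cv2.imwrite("pics/w5c.png",cv2.resize(im[60:150,220:350],None,fx=6,fy=6,interpolation=cv2.INTER_CUBIC))
cv2.imwrite("pics/w5d.png",cv2.resize(im[215:305,220:350],None,fx=6,fy=6,interpolation=cv2.INTER_CUBIC))
E
```

```text
(no output)
```

View pics/w5c.png

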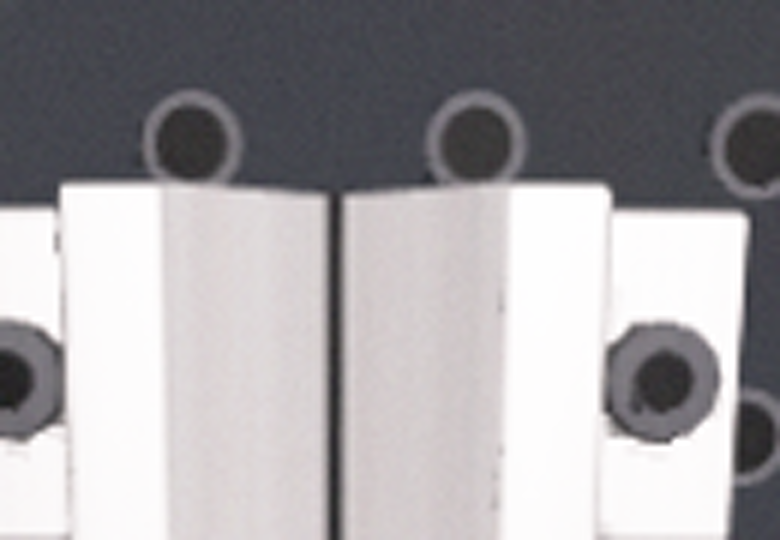

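View pics/w5d.png

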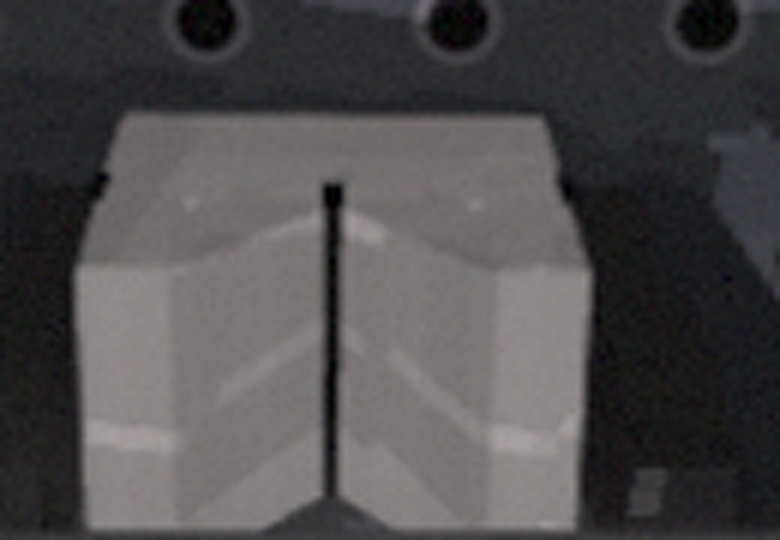

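```bash
python3 - <<'E'
from h import *
p=imaging.snapshot("wrist");zt=.0327
print(totool(p,[(275,90.4),(240,153.5),(310,153.5)],zt-.047)*1000)
print(totool(p,[(220.5,122.9),(330.3,122.9)],zt-.029)*1000)
f=lambda a:np.array(a)/6+[220,215]-.4
print(totool(p,f([(78,268),(590,268)]),-.026)*1000)
E
```

```text
[[ 88.53575962  -0.32322669 -14.3       ]
 [ 61.65776027 -16.17907527 -14.3       ]
 [ 61.65854651  15.53154506 -14.3       ]]
[[ 74.83331666 -27.62743677   3.7       ]
 [ 74.83608371  27.37376482   3.7       ]]
[[ 14.61003566 -19.92933452 -26.        ]
 [ 14.61261648  19.53246338 -26.        ]]
```

```bash
python3 -m creep '[[255,0,0,0.008,0],[255,0,0,0.011,0],[255,0,0,0.011,0]]';python3 -m creep '[[255,0,0,0.001,0],[255,0,0,0.002,0],[255,0,0,0.002,0]]'
```

```text
clock: 7.52
tool_pos: [0.5096, 0.0443, 0.0227]
eef_rot: [0.653, 0.757, -0.0, -0.0]
contact_force: [-1.1, -0.3, -2.1]
opening: 0.448
clock: 7.9
tool_pos: [0.5097, 0.0443, 0.0208]
eef_rot: [0.654, 0.757, 0.0, 0.0]
contact_force: [-0.6, -0.7, 0.5]
opening: 0.448
```

```bash
python3 -m creep '[[100,0,0,0,0],[70,0,0,0,0],[60,0,0,0,0],[40,0,0,-0.03,0],[0,0,0,-0.08,0],[0,-0.01,0,-0.13,0],[0,-0.01,0,-0.13,0]]'
python3 - <<'E'
from h import *
s,p=wrist("w6"); print(yaw(s),s["tool_pos"])
im=p["image"]
cv2.imwrite("pics/w6c.png",cv2.resize(im[80:240,210:350],None,fx=5,fy=5,interpolation=cv2.INTER_CUBIC)[:,:])
E
```

```text
clock: 8.78
tool_pos: [0.5135, 0.0336, 0.154]
eef_rot: [0.654, 0.756, 0.003, 0.003]
contact_force: [0.4, -0.4, -1.4]
opening: 1.0
8.291919235216422 [0.51345699 0.03358458 0.15397439]
```

View pics/w6c.png

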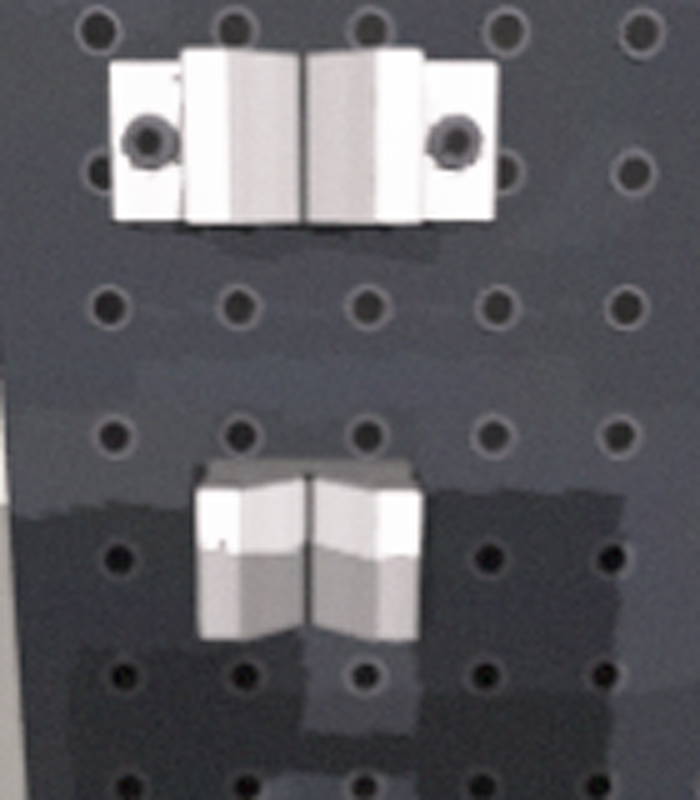

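```bash
python3 - <<'E'
from h import *
s=telemetry.get_state();p=imaging.snapshot("wrist");zt=s["tool_pos"][2]
f=lambda a:np.array(a,float)/5+[210,80]-.4
F=totool(p,f([(183,48),(422,48),(423,222),(186,222)]),zt-.047)
L=totool(p,f([(197,488),(422,489),(419,639),(199,639)]),zt-.047)
for q in(F,L):print(q[:,:2]*1000,q.mean(0)[:2]*1000)
g=totool(p,f([(303,135),(308,560)]),zt-.035);print(g*1000)
E
```

```text
[[ 99.86051649 -23.79542974]
 [ 99.83376124  15.11997376]
 [ 72.32341697  15.75359875]
 [ 72.34072255 -23.99857465]] [86.08960431 -4.23010797]
[[ 26.9906083  -23.27159841]
 [ 26.80797573  16.4065762 ]
 [ -0.88230079  16.38663573]
 [ -0.88458612 -23.63259306]] [13.00792428 -3.52774488]
[[ 86.68783041  -4.50100914 117.15961177]
 [ 10.89872724  -3.9093935  117.15961177]]
```

```bash
python3 - <<'E'
from h import *
print(shift([.41,-.235,.16],-0.7))
E
```

```text
(array([-251.8, -139.3,   -9.3]), np.float64(9.1), array([-0.19,  0.68,  0.05,  2.  , -0.07,  0.47,  0.06]))
```

```bash
python3 -m creep '[[0,-0.252,-0.139,-0.009,9],[0,-0.252,-0.139,-0.009,9],[0,-0.252,-0.139,-0.009,9],[0,-0.252,-0.139,-0.009,9],[0,-0.252,-0.139,-0.009,9],[0,-0.252,-0.139,-0.009,9],[0,-0.252,-0.139,-0.009,9]]'
python3 - <<'E'
from h import *
s,p=wrist("w7"); print(yaw(s),s["tool_pos"])
im=p["image"]
cv2.imwrite("pics/w7c.png",cv2.resize(im[80:280,200:350],None,fx=4,fy=4,interpolation=cv2.INTER_CUBIC)[:,:])
for d in imaging.place_of(p,"spindle_c")[:2]:
        v,u=d["location"]; print(d["score"],round(u,1),round(v,1),np.round(towld(p,[u,v],.011,s)[0],4))
E
```

```text
clock: 9.75
tool_pos: [0.4102, -0.2338, 0.1586]
eef_rot: [0.71, 0.704, 0.0, -0.001]
contact_force: [-0.6, 0.9, 0.0]
opening: 0.994
-0.5467068586328151 [ 0.41020675 -0.23382636  0.15864347]
0.97 275.2 187.8 [ 0.4098 -0.2263  0.011 ]
```

View pics/w7.png

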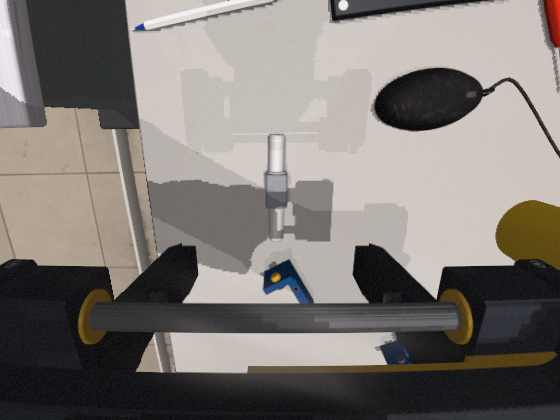

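View pics/w7c.png

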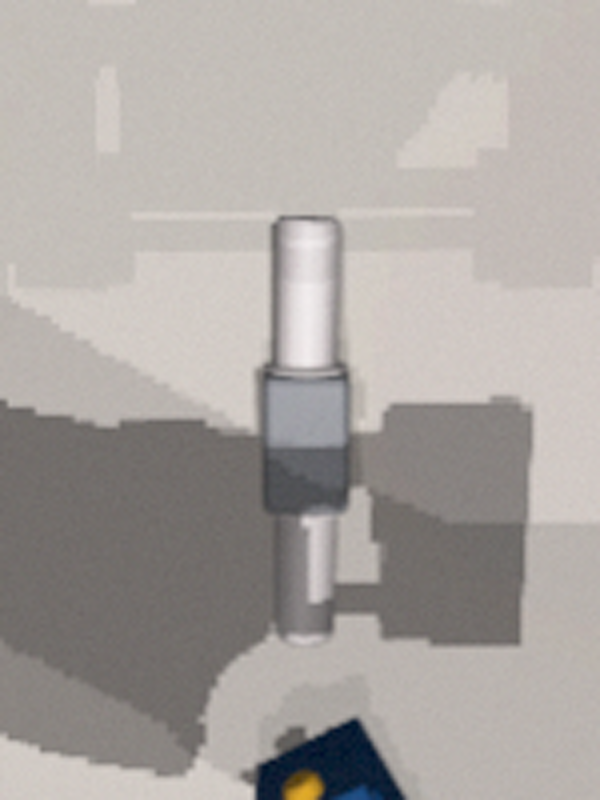

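```bash
python3 - <<'E'
from h import *
s=telemetry.get_state();p=imaging.snapshot("wrist");zt=s["tool_pos"][2]
f=lambda a:np.array(a,float)/4+[200,80]-.4
print(totool(p,f([(264,376),(348,376),(346,512),(266,512)]),zt-.022)*1000)
print(totool(p,f([(306,218),(305,640)]),zt-.011)*1000)
E
```

```text
[[ 24.20079133  -9.76837862 137.0306173 ]
 [ 24.20212029  11.01007547 137.0306173 ]
 [-11.02193848  10.90505488 137.0306173 ]
 [-11.02245419  -9.58684178 137.0306173 ]]
[[ 61.75122086   0.62039408 148.0306173 ]
 [-51.37747638   0.46728187 148.0306173 ]]
```

```bash
python3 -m creep '[[60,0.005,0.0005,0.06,0],[60,0.005,0.0005,0.12,0],[60,0.005,0.0005,0.15,0],[60,0.005,0.0005,0.156,0],[60,0.005,0.0005,0.156,0],[160,0.005,0.0005,0.156,0],[200,0.005,0.0005,0.156,0],[255,0.005,0.0005,0.156,0],[255,0.005,0.0005,0.156,0],[255,0.005,0.0005,0.156,0]]' 25
python3 -m creep '[[255,0,0,0,0],[255,0,0,-0.01,0],[255,0,0,-0.05,0],[255,0,0,-0.1,0],[255,0,0,-0.15,0],[255,0,0,-0.15,0]]'
python3 - <<'E'
from h import *
s,p=wrist("w8"); print(yaw(s),s["tool_pos"])
print(shift([.503,.080,.15],8.6))
E
```

```text
clock: 11.15
tool_pos: [0.412, -0.2307, 0.0055]
eef_rot: [0.711, 0.703, -0.0, 0.001]
contact_force: [-1.3, -0.2, 9.5]
opening: 0.246
clock: 11.9
tool_pos: [0.4133, -0.2309, 0.1577]
eef_rot: [0.711, 0.703, 0.002, 0.003]
contact_force: [-0.2, 1.1, -2.2]
opening: 0.248
-0.6470948997605634 [ 0.41328604 -0.23094454  0.15765239]
(array([311.7,  87.5,   5.8]), np.float64(-9.2), array([ 0.67,  0.66, -0.4 ,  2.09,  0.53,  0.49, -0.15]))
```

View pics/w8.png

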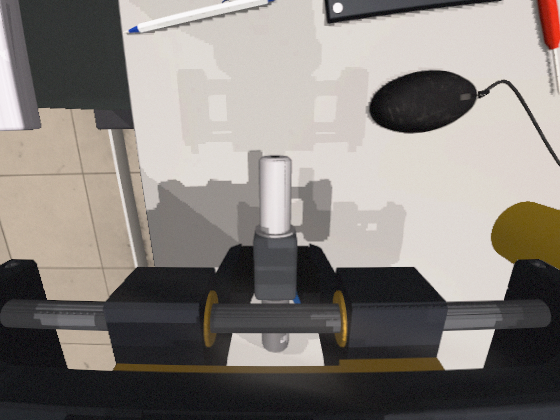

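```bash
python3 - <<'E'
import cv2
im=cv2.imread("pics/w8.png")
cv2.imwrite("pics/w8c.png",cv2.resize(im[145:365,215:335],None,fx=5,fy=5,interpolation=cv2.INTER_CUBIC)[:,:][:,:])
E
```

```text
(no output)
```

View pics/w8c.png

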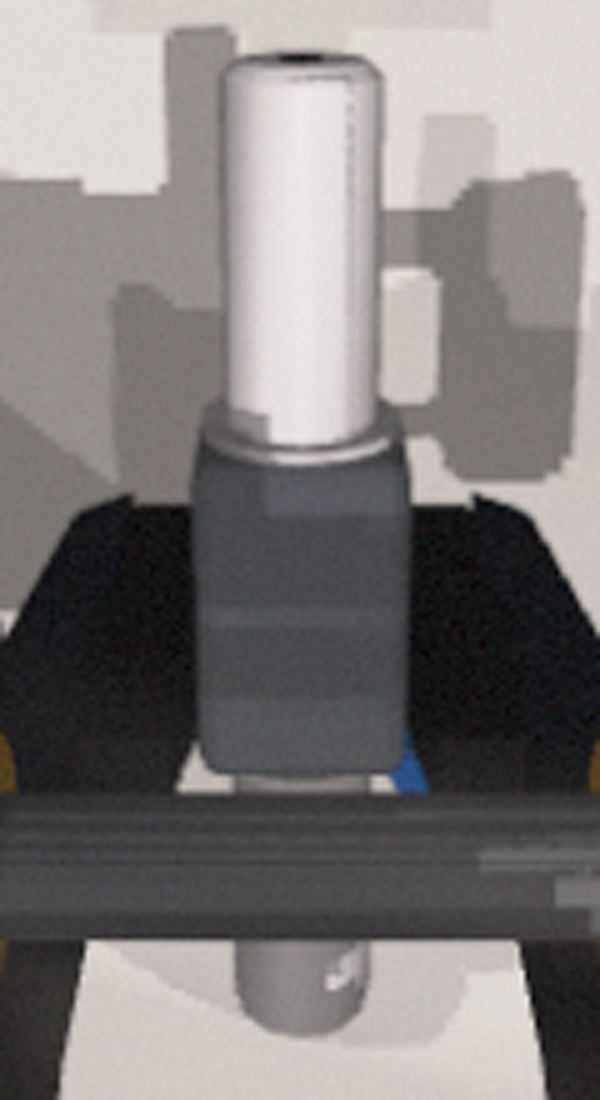

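```bash
python3 - <<'E'
from h import *
p=imaging.snapshot("wrist")
f=lambda a:np.array(a,float)/5+[215,145]-.4
print(totool(p,f([(192,472),(408,472),(408,768),(202,768)]),-.0165)*1000)
print(totool(p,f([(302,70),(302,1033)]),-.0135)*1000)
E
```

```text
[[ 20.61595852 -11.15796743 -16.5       ]
 [ 20.61704185   9.86972776 -16.5       ]
 [-13.02712227  10.64531381 -16.5       ]
 [-13.02648222 -10.91627337 -16.5       ]]
[[ 59.16814954  -0.44925882 -13.5       ]
 [-50.99793578  -0.45042299 -13.5       ]]
```

```bash
python3 - <<'E'
from h import *
print(shift([.5048,.0774,.12],8.6))
E
```

```text
(array([308.9,  90.4,  34.4]), np.float64(-9.2), array([ 0.66,  0.66, -0.4 ,  2.09,  0.53,  0.49, -0.15]))
```

```bash
python3 -m creep '[[255,0.309,0.09,0,-9.2],[255,0.309,0.09,0,-9.2],[255,0.309,0.09,0,-9.2],[255,0.309,0.09,0,-9.2],[255,0.309,0.09,0,-9.2],[255,0.309,0.09,0,-9.2],[255,0.309,0.09,0.03,-9.2],[255,0.309,0.09,0.06,-9.2],[255,0.309,0.09,0.06,-9.2]]'
python3 - <<'E'
from h import *
s,p=wrist("w9"); print(yaw(s),s["tool_pos"])
print(shift([.5048,.0774,.0408],8.6))
E
```

```text
clock: 13.12
tool_pos: [0.5015, 0.0761, 0.0912]
eef_rot: [0.652, 0.758, -0.004, -0.002]
contact_force: [-0.6, -1.2, -1.2]
opening: 0.25
8.590810815581394 [0.50154185 0.07613557 0.0912101 ]
(array([ 0.5,  2.4, 51.8]), np.float64(-0.0), array([-0.06,  0.79, -0.29,  2.02,  0.55,  0.41, -0.64]))
```

View pics/w9.png

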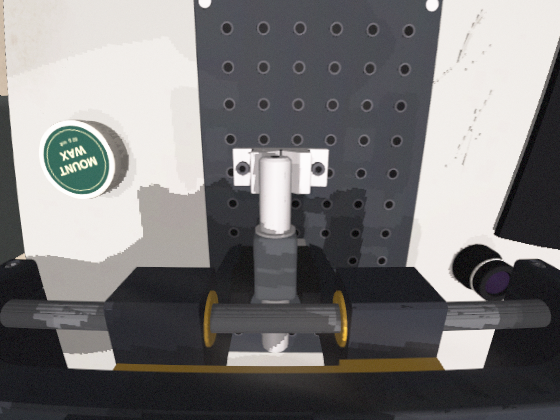

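```bash
python3 -m creep '[[255,0.0005,0.0025,0.02,0],[255,0.0005,0.0025,0.035,0],[255,0.0005,0.0025,0.035,0]]'
python3 - <<'E'
from h import *
s,p=wrist("w10"); print(yaw(s),s["tool_pos"])
print(shift([.5048,.0774,.0408],8.6))
im=p["image"];cv2.imwrite("pics/w10c.png",cv2.resize(im[100:250,215:335],None,fx=4,fy=4,interpolation=cv2.INTER_CUBIC))
cv2.imwrite("pics/w10d.png",cv2.resize(im[250:370,215:335],None,fx=4,fy=4,interpolation=cv2.INTER_CUBIC))
E
```

```text
clock: 13.55
tool_pos: [0.5061, 0.0781, 0.0585]
eef_rot: [0.652, 0.758, -0.001, -0.001]
contact_force: [-0.2, -0.2, -2.8]
opening: 0.245
8.58134155490354 [0.50607904 0.07813181 0.05846126]
(array([-0.6, -1.7, 18.2]), np.float64(-0.0), array([-0.1 ,  0.86, -0.24,  2.03,  0.59,  0.33, -0.67]))
```

View pics/w10c.png

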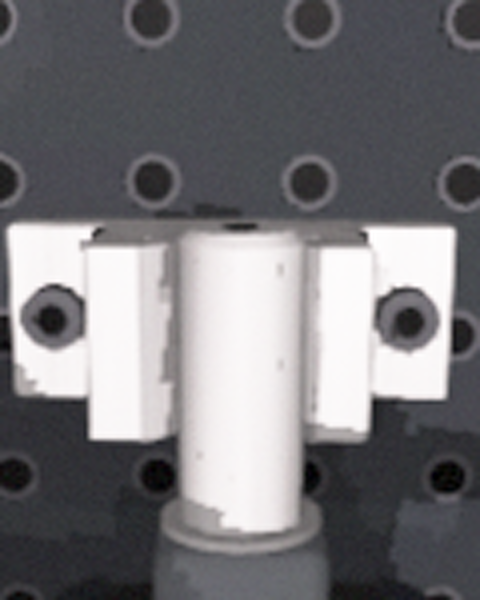

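View pics/w10d.png

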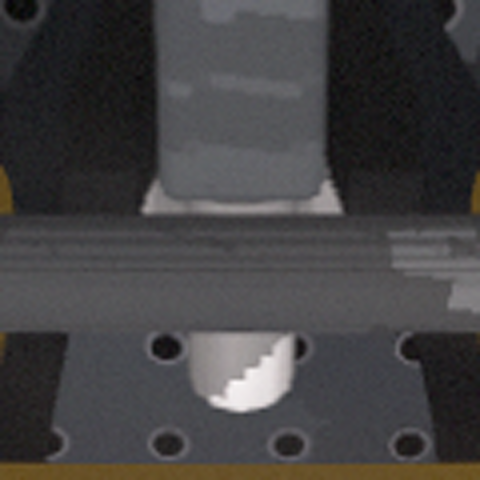

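```bash
python3 -m creep '[[255,-0.0005,-0.0017,0.008,0],[255,-0.0005,-0.0017,0.015,0],[255,-0.0005,-0.0017,0.015,0]]'
python3 -m creep '[[255,0,0,0.0015,0],[255,0,0,0.0025,0],[255,0,0,0.0025,0]]'
python3 - <<'E'
from h import *
s,p=wrist("w11"); print(yaw(s),s["tool_pos"])
im=p["image"];cv2.imwrite("pics/w11c.png",cv2.resize(im[80:230,215:335],None,fx=4,fy=4,interpolation=cv2.INTER_CUBIC))
E
```

```text
clock: 13.98
tool_pos: [0.5047, 0.0777, 0.0435]
eef_rot: [0.652, 0.758, -0.001, -0.001]
contact_force: [0.2, -0.1, -2.9]
opening: 0.246
clock: 14.35
tool_pos: [0.5049, 0.0778, 0.0415]
eef_rot: [0.652, 0.758, -0.0, -0.001]
contact_force: [-1.0, -0.2, -2.2]
opening: 0.251
8.590194780542662 [0.5049292  0.07781241 0.04149373]
```

View pics/w11c.png

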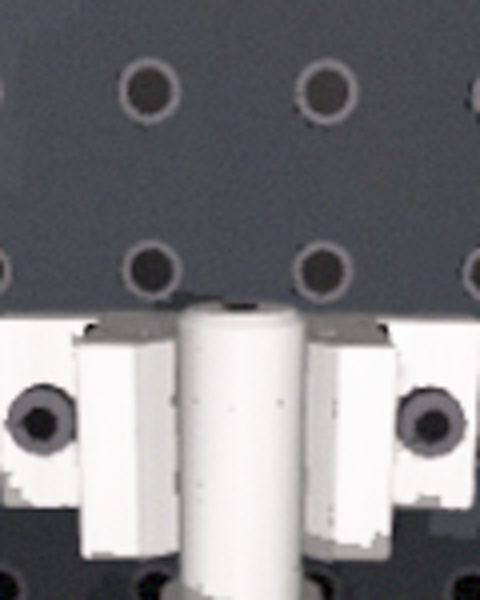

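```bash
python3 -m creep '[[255,0,-0.0006,0.001,0],[255,0,-0.0006,0.001,0]]';python3 -m creep '[[255,0,0,0.001,0],[255,0,0,0.001,0]]'
```

```text
clock: 14.65
tool_pos: [0.5046, 0.0777, 0.0409]
eef_rot: [0.652, 0.758, -0.0, -0.0]
contact_force: [-0.7, 0.3, 4.5]
opening: 0.247
clock: 14.9
tool_pos: [0.5046, 0.0777, 0.0409]
eef_rot: [0.652, 0.758, 0.0, 0.0]
contact_force: [-3.3, -0.8, 14.5]
opening: 0.246
```

```bash
python3 -m creep '[[255,0,0,-0.001,0],[200,0,0,-0.001,0],[150,0,0,-0.001,0],[120,0,0,-0.001,0],[90,0,0,-0.03,0],[60,0,0,-0.08,0],[0,-0.02,0,-0.12,0],[0,-0.02,0,-0.12,0]]'
python3 - <<'E'
from h import *
s,p=wrist("w12"); print(yaw(s),s["tool_pos"])
im=p["image"];cv2.imwrite("pics/w12c.png",cv2.resize(im[90:240,200:350],None,fx=4,fy=4,interpolation=cv2.INTER_CUBIC))
E
```

```text
clock: 15.9
tool_pos: [0.5096, 0.0564, 0.1616]
eef_rot: [0.654, 0.757, 0.002, 0.001]
contact_force: [0.8, -0.4, -0.6]
opening: 0.9
8.386908852483852 [0.50961204 0.05644591 0.16161646]
```

View pics/w12c.png

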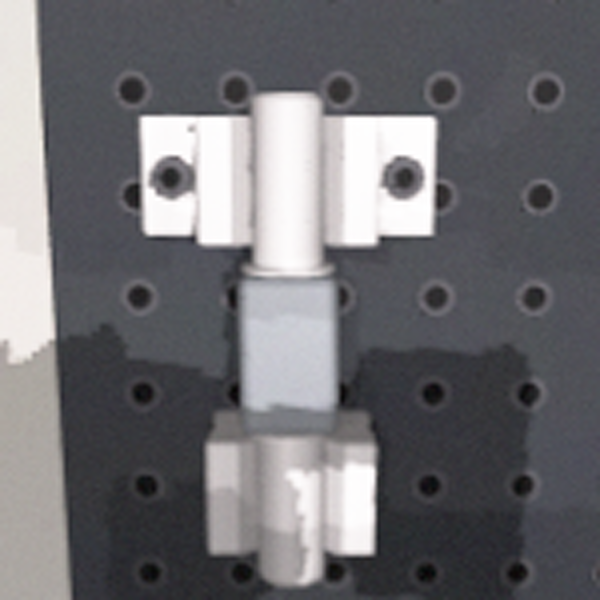

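```bash
python3 - <<'E'
from h import *
s=telemetry.get_state();p=imaging.snapshot("wrist");zt=s["tool_pos"][2]
f=lambda a:np.array(a,float)/4+[200,90]-.4
g=lambda pts,z:np.round(totool(p,f(pts),zt-z)*1000,1)[:,:2].tolist()
print("fixed",g([(200,118),(378,118),(378,246),(199,246)],.047))
print("loose",g([(206,442),(377,442),(374,555),(209,555)],.047))
print("square",g([(242,282),(336,282),(334,424),(242,424)],.0573))
print("ends",g([(288,96),(290,583)],.0533))
im=p["image"];cv2.imwrite("pics/w12d.png",cv2.resize(im[150:240,240:310],None,fx=8,fy=8,interpolation=cv2.INTER_CUBIC)[:600])
E
```

```text
fixed [[76.3, -22.2], [76.3, 16.1], [48.9, 16.6], [48.9, -23.1]]
loose [[3.8, -22.6], [3.8, 17.2], [-24.4, 17.0], [-24.4, -22.6]]
square [[42.4, -13.1], [42.4, 7.0], [10.8, 6.9], [10.8, -13.6]]
ends [[80.7, -3.2], [-29.0, -3.1]]
```

View pics/w12d.png

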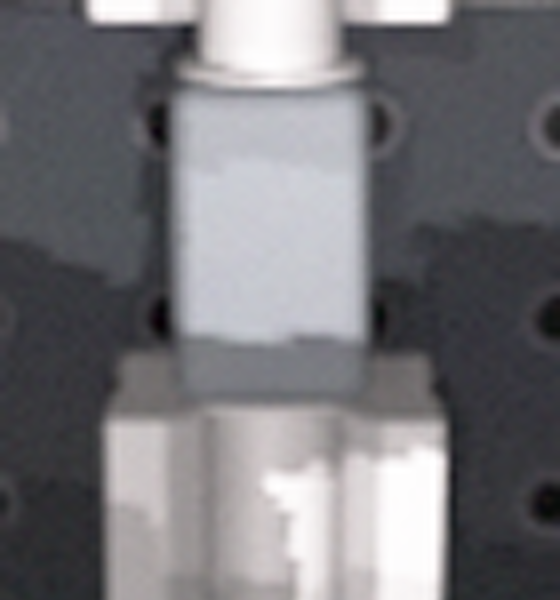

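```bash
python3 - <<'E'
from h import *
p=imaging.snapshot("top")
cv2.imwrite("pics/top2.png",cv2.resize(p["image"][110:290,370:490],None,fx=4,fy=4,interpolation=cv2.INTER_CUBIC)[:600])
print(towld(p,[(398,160),(385,150),(420,150)],0))
print(shift([.555,-.405,.17],21.9))
E
```

```text
[[ 0.68791348 -0.29145121  0.        ]
 [ 0.71342053 -0.25830848  0.        ]
 [ 0.71483641 -0.34771068  0.        ]]
(array([-465. ,  -21.8,  -11.8]), np.float64(-13.3), array([ 0.05,  0.69, -0.41,  1.98,  0.48,  0.57, -0.54]))
```

View pics/top2.png

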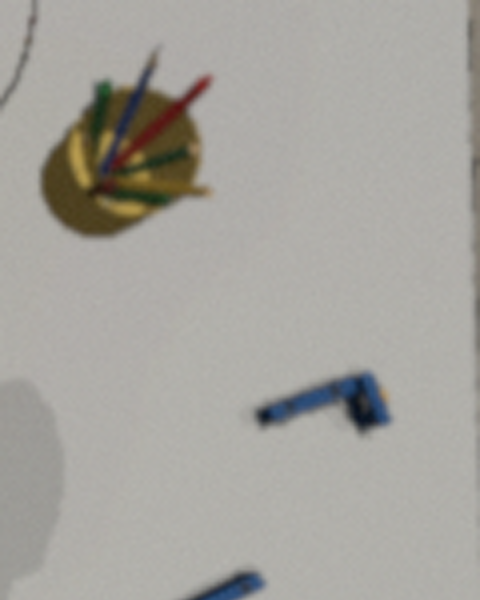

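```bash
python3 -m creep '[[0,-0.465,-0.022,-0.012,-13.3],[0,-0.465,-0.022,-0.012,-13.3],[0,-0.465,-0.022,-0.012,-13.3],[0,-0.465,-0.022,-0.012,-13.3],[0,-0.465,-0.022,-0.012,-13.3],[0,-0.465,-0.022,-0.012,-13.3],[0,-0.465,-0.022,-0.012,-13.3],[0,-0.465,-0.022,-0.012,-13.3],[0,-0.465,-0.022,-0.012,-13.3],[0,-0.465,-0.022,-0.012,-13.3]]'
python3 - <<'E'
from h import *
s,p=wrist("w13"); print(yaw(s),s["tool_pos"])
im=p["image"];cv2.imwrite("pics/w13c.png",cv2.resize(im[120:270,200:350],None,fx=4,fy=4,interpolation=cv2.INTER_CUBIC))
for d in imaging.place_of(p,"stop_left_c")[:2]:
        v,u=d["location"]; print(d["score"],round(u,1),round(v,1),np.round(towld(p,[u,v],.015,s)[0],4))
E
```

```text
clock: 17.3
tool_pos: [0.5556, -0.402, 0.1699]
eef_rot: [0.559, 0.829, 0.001, -0.002]
contact_force: [0.2, 1.2, -0.0]
opening: 1.003
22.078653899345834 [ 0.55562294 -0.4019853   0.16989106]
0.68 279.2 199.9 [ 0.5622 -0.407   0.015 ]
```

View pics/w13.png

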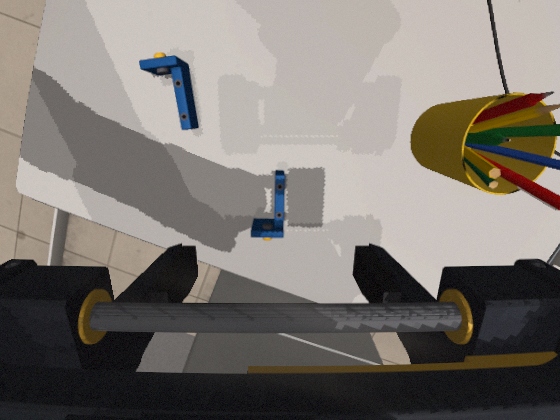

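View pics/w13c.png

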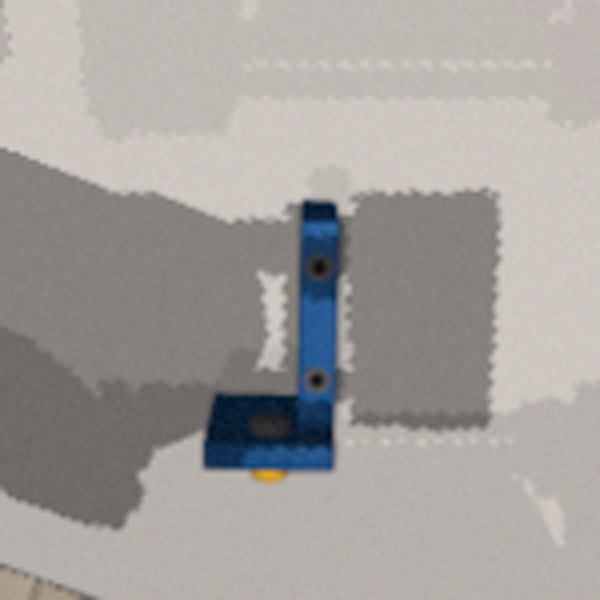

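```bash
cat >> h.py <<'E'
def G(p,zt,off,sc):
    f=lambda a:np.array(a,float)/sc+off-(.5-.5/sc)
    return lambda pts,z:np.round(totool(p,f(pts),zt-z)*1000,1)[:,:2].tolist()
E
python3 - <<'E'
from h import *
s=telemetry.get_state();p=imaging.snapshot("wrist");g=G(p,s["tool_pos"][2],np.array([200,120]),4)
print("tail",g([(303,222),(338,222),(300,390),(334,390)],.03))
print("screws",g([(319,267),(316,380)],.03))
print("face near top edge",g([(205,467),(333,466)],.04),g([(268,474)],.031))
E
```

```text
tail [[22.1, 0.2], [22.1, 9.0], [-22.5, -0.6], [-22.5, 8.4]]
screws [[10.5, 4.3], [-19.8, 3.6]]
face near top edge [[-40.1, -25.1], [-39.8, 8.0]] [[-45.9, -9.1]]
```

```bash
python3 -m creep '[[60,-0.006,0.0043,0.06,0.8],[60,-0.006,0.0043,0.12,0.8],[60,-0.006,0.0043,0.155,0.8],[60,-0.006,0.0043,0.163,0.8],[60,-0.006,0.0043,0.163,0.8],[160,-0.006,0.0043,0.163,0.8],[200,-0.006,0.0043,0.163,0.8],[255,-0.006,0.0043,0.163,0.8],[255,-0.006,0.0043,0.163,0.8],[255,-0.006,0.0043,0.163,0.8]]' 20
python3 -m creep '[[255,0,0,0,0],[255,0,0,0,0],[255,0,0,-0.01,0],[255,0,0,-0.05,0],[255,0,0,-0.1,0],[255,0,0,-0.16,0],[255,0,0,-0.16,0]]'
python3 - <<'E'
from h import *
s,p=wrist("w14"); print(yaw(s),s["tool_pos"])
im=p["image"];cv2.imwrite("pics/w14c.png",cv2.resize(im[180:370,205:345],None,fx=3,fy=3,interpolation=cv2.INTER_CUBIC))
E
```

```text
clock: 18.7
tool_pos: [0.5613, -0.4091, 0.0082]
eef_rot: [0.566, 0.825, -0.0, -0.001]
contact_force: [-0.0, -1.1, 0.1]
opening: 0.224
clock: 19.58
tool_pos: [0.565, -0.4103, 0.1747]
eef_rot: [0.566, 0.824, 0.001, 0.005]
contact_force: [0.3, 0.3, -1.3]
opening: 0.11
21.05669973874709 [ 0.56502738 -0.41028385  0.17468307]
```

View pics/w14c.png

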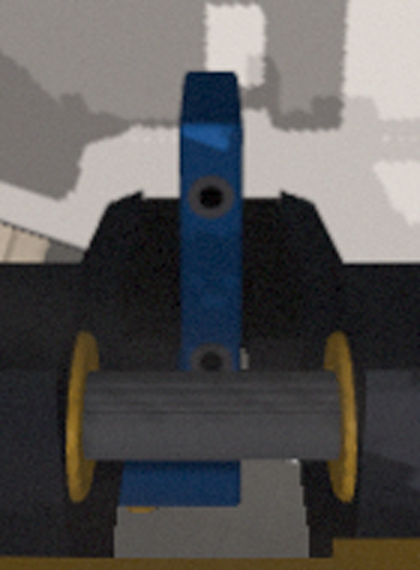

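```bash
python3 - <<'E'
from h import *
p=imaging.snapshot("wrist");g=G(p,0,np.array([205,180]),3)
print("tail",g([(182,125),(241,125),(182,365),(241,365)],.022))
print("screws",g([(211,196),(211,360)],.022))
print("face",g([(120,505),(240,505)],.032),g([(141,512)],.023))
print("far bottom",g([(187,73),(237,73)],-.008))
s=telemetry.get_state();print(s["tool_pos"])
E
```

```text
tail [[31.9, -4.5], [31.9, 4.4], [-11.0, -5.0], [-10.9, 4.9]]
screws [[20.1, -0.1], [-10.0, -0.1]]
face [[-31.1, -15.1], [-31.1, 4.7]] [[-41.2, -12.6]]
far bottom [[31.2, -4.6], [31.2, 4.7]]
[ 0.5613484  -0.40928895  0.16891354]
```

```bash
python3 - <<'E'
from h import *
print(shift([.5002,.1844,.09],8.6))
E
```

```text
(array([575.9, 156.6,  78.7]), np.float64(12.5), array([ 0.84,  0.91, -0.58,  1.38,  0.54,  1.01,  0.51]))
```

```bash
python3 -m creep '[[255,0.576,0.1566,0,12.5],[255,0.576,0.1566,0,12.5],[255,0.576,0.1566,0,12.5],[255,0.576,0.1566,0,12.5],[255,0.576,0.1566,0,12.5],[255,0.576,0.1566,0,12.5],[255,0.576,0.1566,0,12.5],[255,0.576,0.1566,0.02,12.5],[255,0.576,0.1566,0.06,12.5],[255,0.576,0.1566,0.078,12.5]]'
python3 - <<'E'
from h import *
print(shift([.5002,.1844,.05],8.6))
E
```

```text
clock: 20.92
tool_pos: [0.4994, 0.1872, 0.089]
eef_rot: [0.651, 0.759, -0.0, -0.001]
contact_force: [2.0, 0.2, -1.2]
opening: 0.115
(array([-2.9,  0.4, 39. ]), np.float64(0.1), array([-0.25,  0.82, -0.32,  1.95,  0.55,  0.45, -0.83]))
```

```bash
python3 -m creep '[[255,-0.003,0,0.02,0],[255,-0.003,0,0.04,0],[255,-0.003,0,0.04,0],[255,-0.003,0,0.04,0]]'
python3 - <<'E'
from h import *
s,p=wrist("w15"); print(yaw(s),s["tool_pos"])
print(shift([.5011,.1784,.0232],8.6))
im=p["image"];cv2.imwrite("pics/w15c.png",cv2.resize(im[180:370,205:345],None,fx=3,fy=3,interpolation=cv2.INTER_CUBIC))
E
```

```text
clock: 21.42
tool_pos: [0.5004, 0.1815, 0.0503]
eef_rot: [0.652, 0.758, -0.001, -0.001]
contact_force: [0.5, -0.2, -0.8]
opening: 0.112
8.57966007018141 [0.50039561 0.18146122 0.05033667]
(array([-3.2, -0.1, 27.5]), np.float64(-0.0), array([-0.28,  0.88, -0.26,  1.97,  0.59,  0.36, -0.86]))
```

View pics/w15.png

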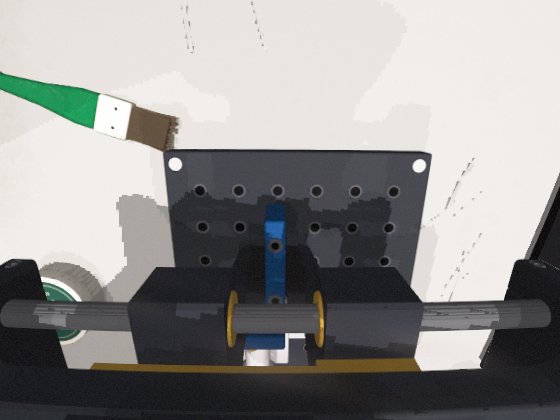

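View pics/w15c.png

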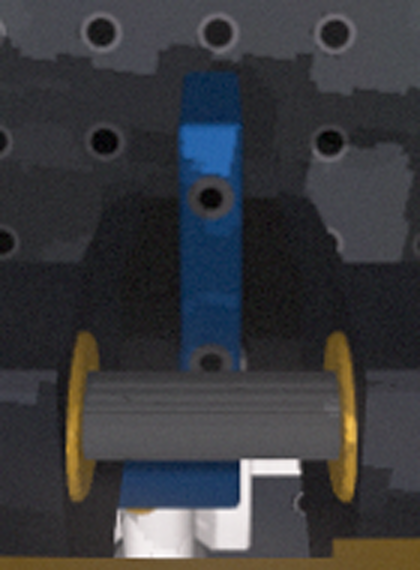

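```bash
python3 - <<'E'
from h import *
p=imaging.snapshot("wrist");g=G(p,.0503,np.array([205,180]),3)
print("spindle sides",g([(123,530),(195,530)],.0463),g([(123,512),(195,512)],.05))
s=telemetry.get_state();g=G(p,s["tool_pos"][2],np.array([0,0]),1)
d=g([(175.5,164),(419,166)],.015); print("plate dots",d, s["tool_pos"])
E
```

```text
spindle sides [[-72.1, -19.6], [-72.1, -3.8]] [[-63.6, -19.0], [-63.5, -3.7]]
plate dots [[49.4, -63.5], [48.3, 91.9]] [0.50099374 0.18164172 0.0509896 ]
```

```bash
python3 -m creep '[[255,-0.0035,0.0003,0.015,0],[255,-0.0035,0.0003,0.024,0],[255,-0.0035,0.0003,0.024,0]]'
python3 -m creep '[[255,0,0,0.0015,0],[255,0,0,0.003,0],[255,0,0,0.003,0]]'
```

```text
clock: 21.9
tool_pos: [0.5009, 0.1779, 0.0255]
eef_rot: [0.652, 0.758, -0.001, -0.001]
contact_force: [0.0, -0.5, -1.2]
opening: 0.11
clock: 22.28
tool_pos: [0.5015, 0.1783, 0.0235]
eef_rot: [0.652, 0.758, -0.0, -0.0]
contact_force: [1.0, -0.7, -1.4]
opening: 0.111
```

```bash
python3 -m creep '[[255,0,0,0.001,0],[255,0,0,0.001,0]]'; python3 - <<'E'
from h import *
s,p=wrist("w16")
im=p["image"];cv2.imwrite("pics/w16c.png",cv2.resize(im[180:370,205:345],None,fx=3,fy=3,interpolation=cv2.INTER_CUBIC))
E
```

```text
clock: 22.52
tool_pos: [0.5016, 0.1784, 0.023]
eef_rot: [0.652, 0.758, 0.0, -0.0]
contact_force: [-1.3, -0.6, 5.1]
opening: 0.114
```

View pics/w16c.png

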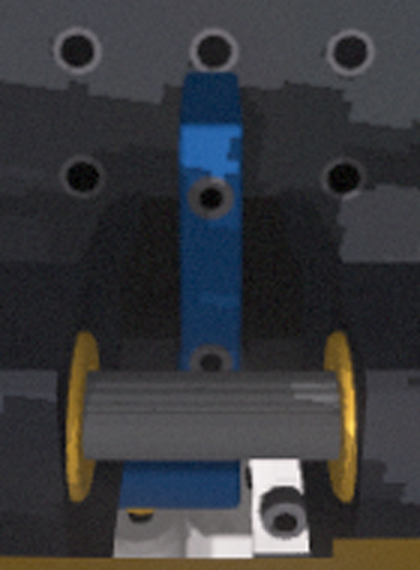

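```bash
python3 -m creep '[[230,0,0,0,0],[200,0,0,0,0],[170,0,0,0,0],[150,0,0,-0.03,0],[100,0,0,-0.08,0],[0,-0.06,0,-0.13,0],[0,-0.09,0,-0.14,0],[0,-0.09,0,-0.14,0]]'
python3 - <<'E'
from h import *
s,p=wrist("w17"); print(yaw(s),s["tool_pos"])
im=p["image"];cv2.imwrite("pics/w17c.png",cv2.resize(im[40:240,200:350],None,fx=3,fy=3,interpolation=cv2.INTER_CUBIC))
E
```

```text
clock: 23.58
tool_pos: [0.5164, 0.0846, 0.1635]
eef_rot: [0.655, 0.756, -0.0, 0.001]
contact_force: [0.1, 0.6, -0.8]
opening: 0.84
8.147460231676154 [0.51637082 0.08456236 0.16346403]
```

View pics/w17c.png

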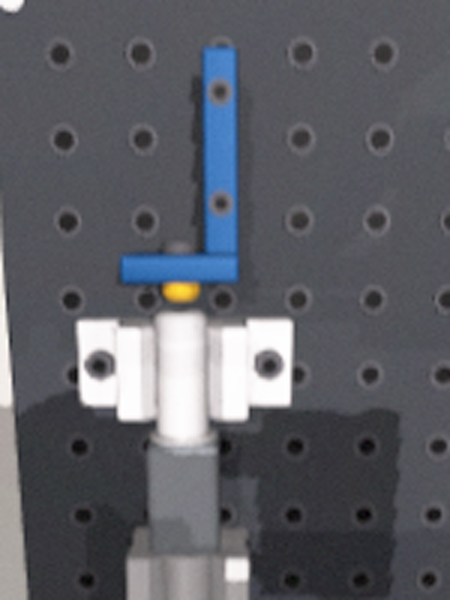

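```bash
python3 - <<'E'
from h import *
s=telemetry.get_state();p=imaging.snapshot("wrist");g=G(p,s["tool_pos"][2],np.array([200,40]),3)
print("button tip",g([(181,303),(181,303)],.047),"sp end", g([(181,312),(181,440)],.05), "axis",g([(181,320),(184,440)],.0543))
print("tail",g([(220,50),(222,250)],.045),"screws",g([(219,91),(221,203)],.045),"face",g([(121,258),(237,258),(121,281),(237,281)],.055))
im=p["image"];cv2.imwrite("pics/w17d.png",cv2.resize(im[110:170,220:300],None,fx=8,fy=8,interpolation=cv2.INTER_CUBIC))
E
```

```text
button tip [[57.8, -13.7], [57.8, -13.7]] sp end [[55.4, -13.5], [17.0, -14.1]] axis [[53.5, -13.4], [18.0, -13.0]]
tail [[126.9, -2.0], [72.9, -1.5]] screws [[116.3, -2.3], [86.1, -1.8]] face [[70.9, -30.1], [70.9, 2.8], [64.6, -30.3], [64.5, 2.8]]
```

View pics/w17d.png

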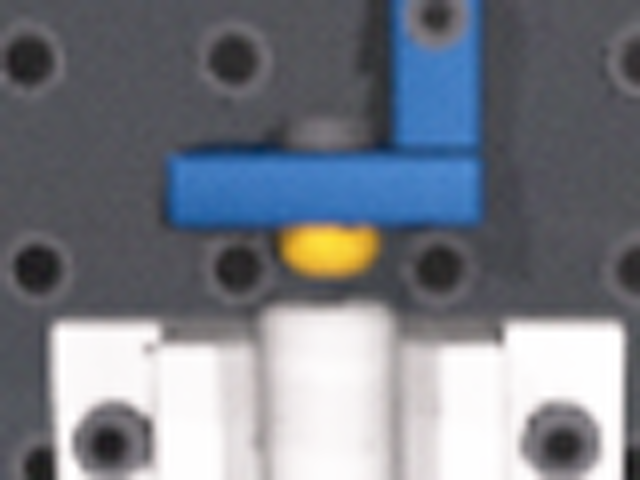

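```bash
python3 - <<'E'
from h import *
print(shift([.436,-.35,.17],27.3))
E
```

```text
(array([-422.7, -143.4,   -8. ]), np.float64(-18.8), array([ 0.01,  0.7 , -0.45,  1.94,  0.5 ,  0.61, -0.61]))
```

```bash
python3 -m creep '[[0,-0.423,-0.143,-0.008,-18.8],[0,-0.423,-0.143,-0.008,-18.8],[0,-0.423,-0.143,-0.008,-18.8],[0,-0.423,-0.143,-0.008,-18.8],[0,-0.423,-0.143,-0.008,-18.8],[0,-0.423,-0.143,-0.008,-18.8],[0,-0.423,-0.143,-0.008,-18.8],[0,-0.423,-0.143,-0.008,-18.8],[0,-0.423,-0.143,-0.008,-18.8],[0,-0.423,-0.143,-0.008,-18.8]]'
python3 - <<'E'
from h import *
s,p=wrist("w18"); print(yaw(s),s["tool_pos"])
im=p["image"];cv2.imwrite("pics/w18c.png",cv2.resize(im[120:270,200:350],None,fx=4,fy=4,interpolation=cv2.INTER_CUBIC))
E
```

```text
clock: 24.92
tool_pos: [0.4382, -0.3472, 0.1702]
eef_rot: [0.517, 0.856, 0.001, -0.001]
contact_force: [-0.6, 0.3, -0.3]
opening: 0.997
27.670643955555853 [ 0.43819861 -0.34721862  0.17019728]
```

View pics/w18c.png

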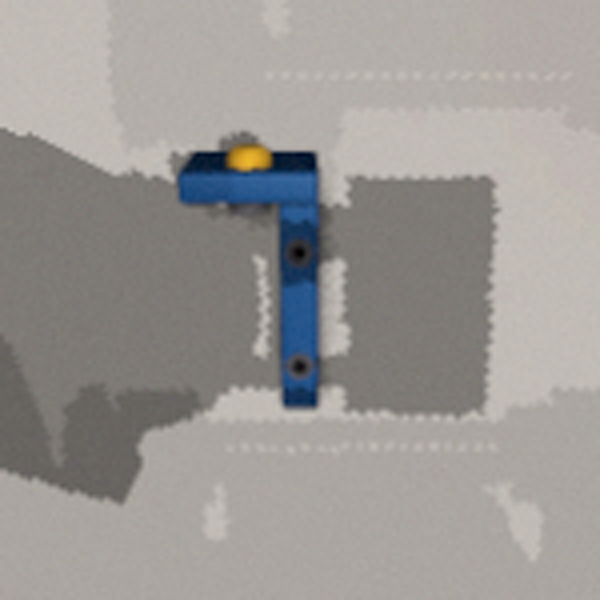

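```bash
python3 - <<'E'
from h import *
s=telemetry.get_state();p=imaging.snapshot("wrist");g=G(p,s["tool_pos"][2],np.array([200,120]),4)
print("tail",g([(281,215),(318,215),(283,406),(318,406)],.03))
print("screws",g([(299,252),(299,367)],.03))
print("face",g([(180,171),(316,171)],.04))
E
```

```text
tail [[23.9, -5.2], [23.9, 4.0], [-26.8, -5.0], [-26.8, 4.2]]
screws [[14.5, -0.7], [-16.0, -0.7]]
face [[36.5, -29.1], [36.4, 3.4]]
```

```bash
python3 -m creep '[[60,-0.001,-0.0005,0.06,0],[60,-0.001,-0.0005,0.12,0],[60,-0.001,-0.0005,0.155,0],[60,-0.001,-0.0005,0.162,0],[60,-0.001,-0.0005,0.162,0],[160,-0.001,-0.0005,0.162,0],[200,-0.001,-0.0005,0.162,0],[255,-0.001,-0.0005,0.162,0],[255,-0.001,-0.0005,0.162,0],[255,-0.001,-0.0005,0.162,0]]' 20
python3 -m creep '[[255,0,0,0,0],[255,0,0,0,0],[255,0,0,-0.01,0],[255,0,0,-0.05,0],[255,0,0,-0.1,0],[255,0,0,-0.16,0],[255,0,0,-0.16,0]]'
python3 - <<'E'
from h import *
s,p=wrist("w19"); print(yaw(s),s["tool_pos"])
im=p["image"];cv2.imwrite("pics/w19c.png",cv2.resize(im[180:370,205:345],None,fx=3,fy=3,interpolation=cv2.INTER_CUBIC))
E
```

```text
clock: 26.28
tool_pos: [0.4367, -0.3515, 0.0084]
eef_rot: [0.52, 0.854, -0.0, -0.001]
contact_force: [-0.1, 0.1, 0.6]
opening: 0.221
clock: 27.15
tool_pos: [0.4395, -0.3525, 0.1731]
eef_rot: [0.52, 0.854, -0.0, 0.004]
contact_force: [-0.8, -0.2, -0.3]
opening: 0.111
27.36561661608236 [ 0.43946109 -0.35254698  0.17306117]
```

View pics/w19c.png

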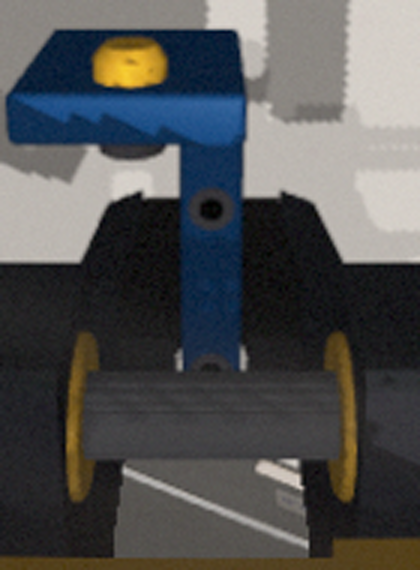

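```bash
python3 - <<'E'
from h import *
p=imaging.snapshot("wrist");g=G(p,0,np.array([205,180]),3)
print("face top outer",g([(9,99),(245,99)],.032),"inner",g([(10,143),(243,143)],.032),"bottom outer",g([(57,31),(238,31)],-.008))
print("screw",g([(211,209)],.022),"tail",g([(182,200),(242,200),(182,360),(242,360)],.022))
s=telemetry.get_state();print(s["tool_pos"])
E
```

```text
face top outer [[39.3, -28.1], [39.3, 4.7]] inner [[32.8, -28.5], [32.8, 4.5]] bottom outer [[39.3, -28.2], [39.2, 4.9]]
screw [[17.8, -0.0]] tail [[19.4, -4.6], [19.4, 4.8], [-10.0, -4.9], [-10.0, 5.2]]
[ 0.43631554 -0.35179375  0.16875553]
```

```bash
python3 - <<'E'
from h import *
print(shift([.5318,-.0251,.06],8.6))
E
```

```text
(array([246.2, 235.1, 108.5]), np.float64(18.8), array([ 0.97,  0.77, -0.64,  1.82,  0.64,  0.78,  0.46]))
```

```bash
python3 -m creep '[[255,0.246,0.235,0,18.8],[255,0.246,0.235,0,18.8],[255,0.246,0.235,0,18.8],[255,0.246,0.235,0,18.8],[255,0.246,0.235,0,18.8],[255,0.246,0.235,0,18.8],[255,0.246,0.235,0.04,18.8],[255,0.246,0.235,0.08,18.8],[255,0.246,0.235,0.105,18.8],[255,0.246,0.235,0.105,18.8]]'
python3 - <<'E'
from h import *
s,p=wrist("w20"); print(yaw(s),s["tool_pos"])
print(shift([.5309,-.0192,.0234],8.6))
im=p["image"];cv2.imwrite("pics/w20c.png",cv2.resize(im[80:280,200:350],None,fx=3,fy=3,interpolation=cv2.INTER_CUBIC))
E
```

```text
clock: 28.5
tool_pos: [0.5294, -0.0251, 0.0605]
eef_rot: [0.652, 0.758, -0.003, -0.003]
contact_force: [0.4, -0.3, -1.1]
opening: 0.111
8.6375017232596 [ 0.52944996 -0.02514415  0.0605264 ]
(array([ 5.6,  1.3, 38.5]), np.float64(0.0), array([ 0.16,  0.87, -0.34,  1.96,  0.67,  0.42, -0.53]))
```

View pics/w20c.png

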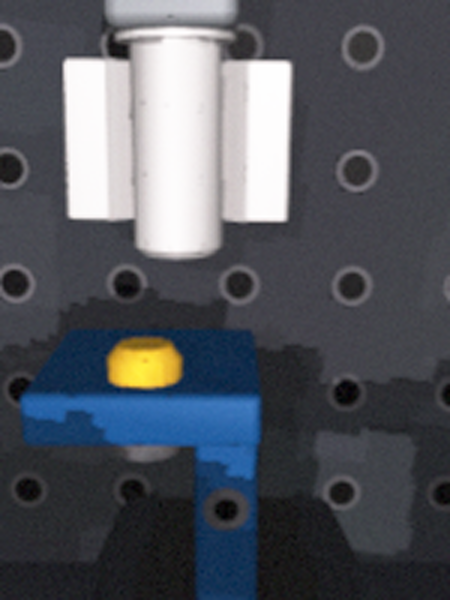

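```bash
python3 - <<'E'
from h import *
s=telemetry.get_state();p=imaging.snapshot("wrist");g=G(p,s["tool_pos"][2],np.array([200,80]),3)
print("spindle sides",g([(133,150),(222,150),(137,240),(221,240)],.0463),"end",g([(178,257)],.0533))
print("Vloose",g([(64,60),(292,60),(290,220),(68,220)],.047))
print(s["tool_pos"])
E
```

```text
spindle sides [[71.0, -17.2], [71.0, -1.1], [54.7, -16.9], [54.7, -1.3]] end [[52.7, -8.9]]
Vloose [[86.6, -28.8], [86.5, 11.3], [58.5, 11.5], [58.6, -29.5]]
[ 0.53067635 -0.02497018  0.06194828]
```

```bash
python3 -m creep '[[255,0,0.002,0.01,0],[255,0,0.002,0.022,0],[255,0,0.002,0.022,0],[255,0,0.002,0.022,0]]'
python3 - <<'E'
from h import *
s,p=wrist("w21"); print(yaw(s),s["tool_pos"])
print(shift([.5309,-.0192,.0234],8.6))
im=p["image"];cv2.imwrite("pics/w21c.png",cv2.resize(im[80:280,200:350],None,fx=3,fy=3,interpolation=cv2.INTER_CUBIC))
E
```

```text
clock: 29.1
tool_pos: [0.5342, -0.0246, 0.0414]
eef_rot: [0.652, 0.758, -0.0, -0.001]
contact_force: [0.6, 0.3, -0.2]
opening: 0.114
8.587898583794546 [ 0.53420902 -0.02460827  0.04138042]
(array([ 5.8, -2.5, 18.1]), np.float64(-0.0), array([ 0.14,  0.91, -0.3 ,  1.96,  0.69,  0.38, -0.56]))
```

View pics/w21c.png

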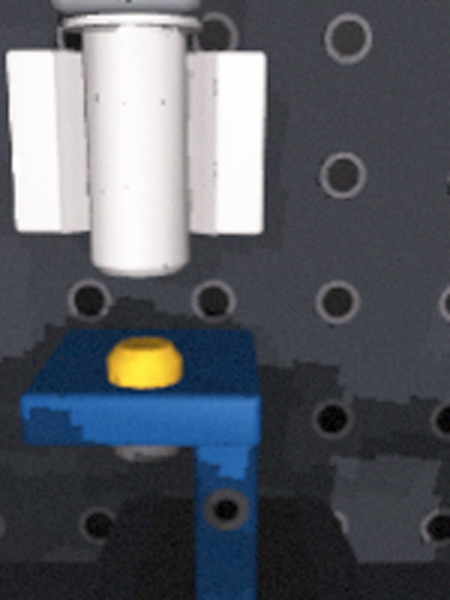

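```bash
python3 - <<'E'
from h import *
s=telemetry.get_state();p=imaging.snapshot("wrist");g=G(p,s["tool_pos"][2],np.array([200,80]),3)
print("spindle sides",g([(84,100),(188,100),(92,250),(189,250)],.0463),"end",g([(140,274)],.0533))
print("Vloose",g([(8,52),(266,52),(263,234),(16,234)],.047))
print(s["tool_pos"])
E
```

```text
spindle sides [[79.4, -22.5], [79.4, -6.2], [55.9, -22.2], [55.9, -6.4]] end [[53.2, -13.8]]
Vloose [[86.6, -33.8], [86.4, 5.8], [58.6, 5.7], [58.7, -34.4]]
[ 0.53429807 -0.02457776  0.04151975]
```

```bash
python3 -m creep '[[255,0.0053,-0.0023,0.004,0],[255,0.0053,-0.0023,0.01,0],[255,0.0053,-0.0023,0.014,0],[255,0.0053,-0.0023,0.014,0]]'
python3 - <<'E'
from h import *
s,p=wrist("w22"); print(yaw(s),s["tool_pos"])
print(shift([.5309,-.0192,.0234],8.6))
im=p["image"];cv2.imwrite("pics/w22c.png",cv2.resize(im[80:280,200:350],None,fx=3,fy=3,interpolation=cv2.INTER_CUBIC))
E
```

```text
clock: 29.7
tool_pos: [0.5309, -0.0198, 0.0269]
eef_rot: [0.652, 0.758, -0.001, -0.001]
contact_force: [-0.4, 0.7, -1.1]
opening: 0.11
8.5932522728585 [ 0.53088317 -0.01978046  0.02686103]
(array([ 0.6, -0. ,  3.7]), np.float64(-0.0), array([ 0.11,  0.93, -0.27,  1.97,  0.71,  0.34, -0.58]))
```

View pics/w22c.png

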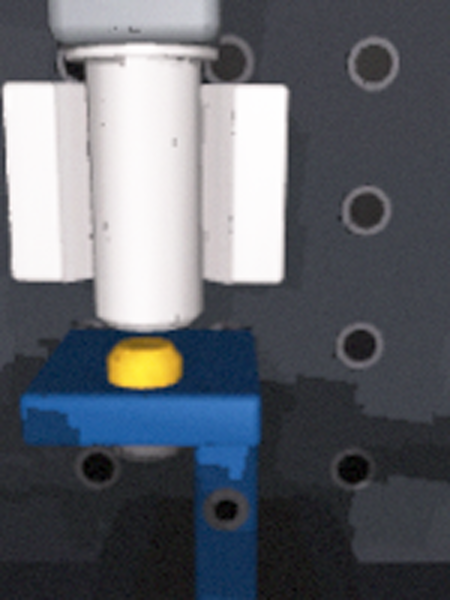

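```bash
python3 -m creep '[[255,0.0003,0.0005,0.0025,0],[255,0.0003,0.0005,0.0035,0],[255,0.0003,0.0005,0.0035,0]]';  python3 -m creep '[[255,0,0,0.001,0],[255,0,0,0.001,0]]'
python3 - <<'E'
from h import *
s,p=wrist("w23"); print(yaw(s),s["tool_pos"])
im=p["image"];cv2.imwrite("pics/w23c.png",cv2.resize(im[80:280,200:350],None,fx=3,fy=3,interpolation=cv2.INTER_CUBIC))
E
```

```text
clock: 30.12
tool_pos: [0.5316, -0.0194, 0.0238]
eef_rot: [0.652, 0.758, -0.0, -0.001]
contact_force: [0.3, -0.3, 0.3]
opening: 0.111
clock: 30.38
tool_pos: [0.5317, -0.0194, 0.0233]
eef_rot: [0.652, 0.758, -0.0, -0.0]
contact_force: [-0.7, -0.7, 3.8]
opening: 0.115
8.589527549472145 [ 0.53167774 -0.01936123  0.02327995]
```

View pics/w23c.png

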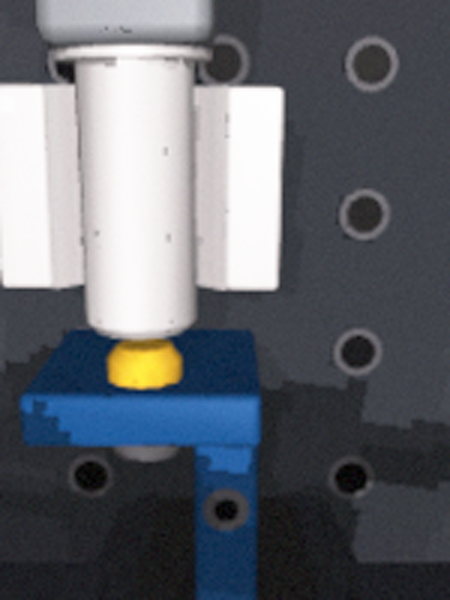

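```bash
python3 - <<'E'
from h import *
s=telemetry.get_state();p=imaging.snapshot("wrist");g=G(p,s["tool_pos"][2],np.array([200,80]),3)
print("spindle sides",g([(76,100),(195,100),(87,310),(196,310)],.0463),"end",g([(141,337)],.0533))
E
python3 -m creep '[[255,0,-0.0005,-0.001,0],[255,0,-0.0005,0,0],[255,0,-0.0005,0,0]]'
```

```text
spindle sides [[79.1, -20.7], [79.1, -4.5], [49.9, -20.5], [49.9, -4.7]] end [[47.6, -12.1]]
clock: 30.85
tool_pos: [0.5311, -0.0195, 0.0233]
eef_rot: [0.652, 0.758, -0.0, -0.0]
contact_force: [-1.0, -0.2, 6.1]
opening: 0.111
```

```bash
python3 -m creep '[[230,0,0,0,0],[200,0,0,0,0],[170,0,0,0,0],[150,0,0,-0.03,0],[100,0,0,-0.08,0],[0,-0.02,0,-0.13,0],[0,-0.02,0,-0.15,0],[0,-0.02,0,-0.15,0]]'
python3 - <<'E'
from h import *
s,p=wrist("w24"); print(yaw(s),s["tool_pos"])
im=p["image"];cv2.imwrite("pics/w24c.png",cv2.resize(im[0:240,200:350],None,fx=2.5,fy=2.5,interpolation=cv2.INTER_CUBIC))
print(shift([.42,.343,.17],8.6))
E
```

```text
clock: 31.85
tool_pos: [0.5351, -0.0394, 0.174]
eef_rot: [0.653, 0.758, 0.001, 0.001]
contact_force: [0.4, 0.7, -0.3]
opening: 0.846
8.53729867169625 [ 0.53513736 -0.03943565  0.17395058]
(array([395.1, -55.9,   2.9]), np.float64(-0.0), array([ 0.3 ,  0.71, -0.51,  1.89,  0.53,  0.68, -0.38]))
```

View pics/w24c.png

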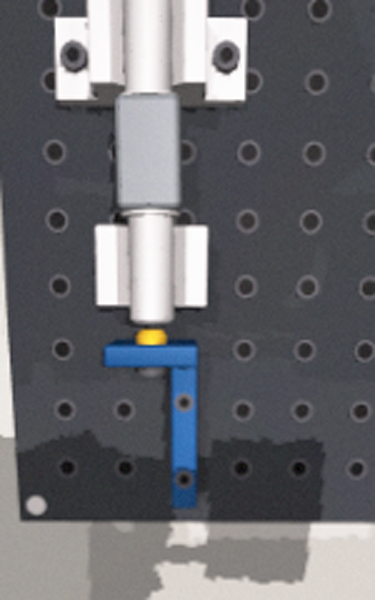

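```bash
python3 -m creep '[[0,0.395,-0.056,0,0],[0,0.395,-0.056,0,0],[0,0.395,-0.056,0,0],[0,0.395,-0.056,0,0],[0,0.395,-0.056,0,0],[0,0.395,-0.056,0,0],[0,0.395,-0.056,0,0],[0,0.395,-0.056,0,0],[0,0.395,-0.056,0,0]]'
python3 - <<'E'
from h import *
s,p=wrist("w25"); print(yaw(s),s["tool_pos"],s["q"])
im=p["image"];cv2.imwrite("pics/w25c.png",cv2.resize(im[130:250,210:330],None,fx=5,fy=5,interpolation=cv2.INTER_CUBIC))
E
```

```text
clock: 33.02
tool_pos: [0.4201, 0.3406, 0.1719]
eef_rot: [0.653, 0.758, -0.002, 0.0]
contact_force: [0.5, 0.5, -0.5]
opening: 0.998
8.504013313325752 [0.42006955 0.34060146 0.17190573] [-0.505406    0.70227004 -0.43508024  1.87583906  0.45633134  0.66693696
 -1.06713169]
```

View pics/w25.png

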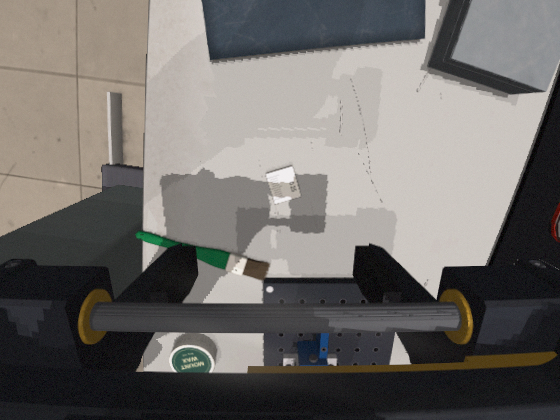

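View pics/w25c.png

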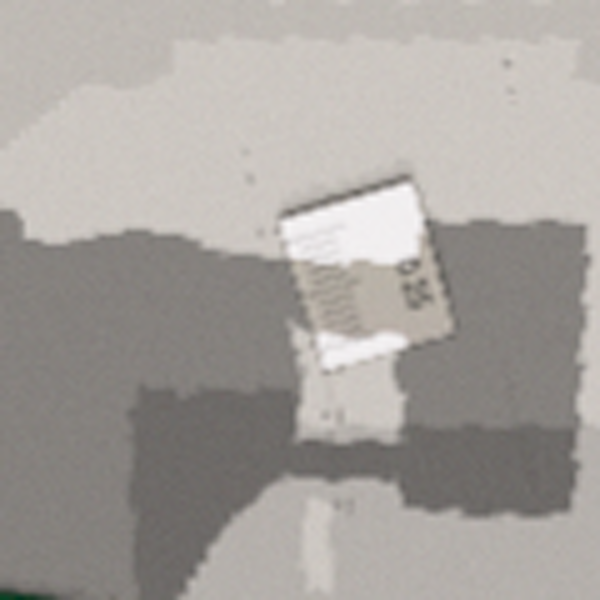

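```bash
python3 - <<'E'
from h import *
s=telemetry.get_state();p=imaging.snapshot("wrist")
f=np.array([(281,215),(411,179),(455,330),(323,370)],float)/5+[210,130]-.4
w=towld(p,f,.011,s)[:,:2]; print(w.mean(0),[round(np.hypot(*(w[i]-w[(i+1)%4]))*1000,1) for i in range(4)])
d=(w[0]+w[1]-w[2]-w[3]); print("y-axis ang",np.degrees(np.arctan2(d[1],d[0])))
d=(w[1]+w[2]-w[0]-w[3]); print("x-axis ang",np.degrees(np.arctan2(d[1],d[0])))
print((totool(p,f,s["tool_pos"][2]-.011)*1000).mean(0),s["tool_pos"])
E
```

```text
[0.42736581 0.34884517] [np.float64(28.8), np.float64(34.8), np.float64(30.4), np.float64(35.8)]
y-axis ang 114.22301353552969
x-axis ang 25.082576987235473
[  7.74202072   8.45323628 161.18572695] [0.42044896 0.34037418 0.17218573]
```

```bash
python3 - <<'E'
from h import *
print(shift([.4349,.3501,.12],-65.3))
E
```

```text
(array([ 7.5, 15.6, 52.4]), np.float64(73.7), array([-0.5 ,  0.7 , -0.44,  1.88,  0.46,  0.67, -1.07]))
```

```bash
python3 -m creep '[[0,0.0075,0.0156,0.01,73.7],[0,0.0075,0.0156,0.02,73.7],[0,0.0075,0.0156,0.03,73.7],[0,0.0075,0.0156,0.04,73.7],[0,0.0075,0.0156,0.05,73.7],[0,0.0075,0.0156,0.052,73.7],[0,0.0075,0.0156,0.052,73.7],[0,0.0075,0.0156,0.052,73.7]]'
python3 - <<'E'
from h import *
s,p=wrist("w26"); print(yaw(s),s["tool_pos"],s["q"])
print(shift([.4349,.3501,.004],-65.3))
im=p["image"];cv2.imwrite("pics/w26c.png",cv2.resize(im[150:300,200:350],None,fx=4,fy=4,interpolation=cv2.INTER_CUBIC))
E
```

```text
clock: 34.12
tool_pos: [0.4348, 0.3513, 0.121]
eef_rot: [0.977, 0.215, -0.0, 0.0]
contact_force: [-0.3, -0.2, -0.6]
opening: 1.001
-65.13674307569514 [0.43476553 0.35131301 0.12103117] [-0.73055169  0.77198051 -0.05341086  1.87106409  0.07758566  0.50164829
 -1.97379036]
(array([ -0.3,   1.5, 117.1]), np.float64(0.3), array([-0.73,  0.77, -0.05,  1.87,  0.08,  0.5 , -1.97]))
```

View pics/w26c.png

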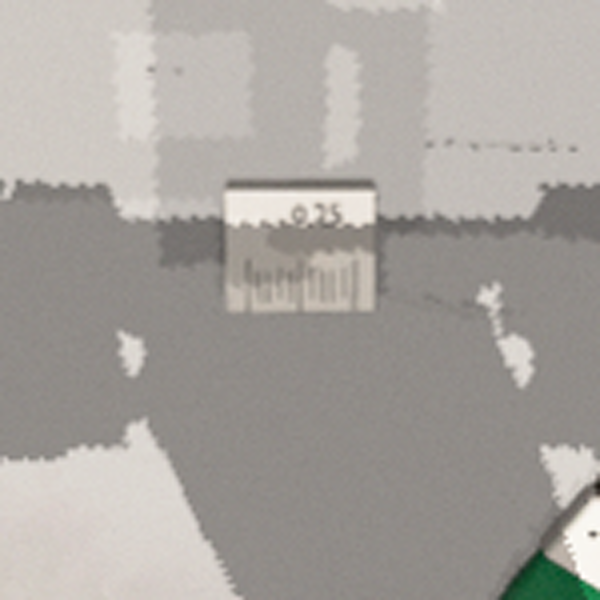

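```bash
python3 - <<'E'
from h import *
s=telemetry.get_state();p=imaging.snapshot("wrist");g=G(p,s["tool_pos"][2],np.array([200,150]),4)
print("gauge",g([(225,187),(376,187),(376,311),(225,311)],.011),"brush",g([(500,600),(545,550),(600,480)],.01))
E
```

```text
gauge [[7.3, -18.4], [7.3, 16.2], [-23.1, 16.8], [-23.1, -19.0]] brush [[-104.0, 50.7], [-89.0, 61.5], [-68.9, 74.0]]
```

View pics/w26.png

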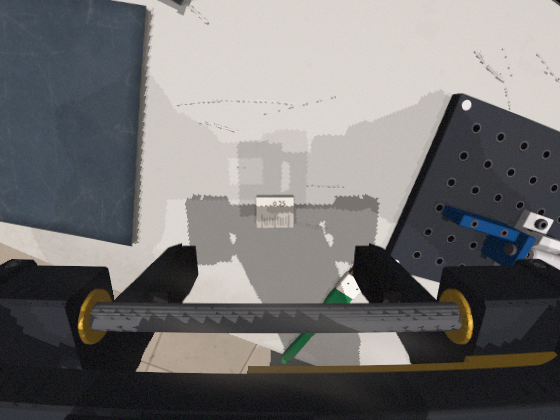

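```bash
python3 -m creep '[[60,-0.001,-0.001,0.06,0],[60,-0.001,-0.001,0.1,0],[60,-0.001,-0.001,0.116,0],[60,-0.001,-0.001,0.116,0],[110,-0.001,-0.001,0.116,0],[140,-0.001,-0.001,0.116,0],[160,-0.001,-0.001,0.116,0],[255,-0.001,-0.001,0.116,0],[255,-0.001,-0.001,0.116,0],[255,-0.001,-0.001,0.116,0]]' 25
python3 -m creep '[[255,0,0,0,0],[255,0,0,-0.01,0],[255,0,0,-0.05,0],[255,0,0,-0.1,0],[255,0,0,-0.14,0],[255,0,0,-0.14,0]]'
python3 - <<'E'
from h import *
s,p=wrist("w27"); print(yaw(s),s["tool_pos"])
im=p["image"];cv2.imwrite("pics/w27c.png",cv2.resize(im[200:350,200:350],None,fx=4,fy=4,interpolation=cv2.INTER_CUBIC))
E
```

```text
clock: 35.48
tool_pos: [0.4331, 0.3533, 0.0058]
eef_rot: [0.977, 0.215, -0.0, -0.0]
contact_force: [-0.3, -1.0, 5.9]
opening: 0.392
clock: 36.22
tool_pos: [0.4343, 0.3546, 0.1483]
eef_rot: [0.977, 0.215, 0.002, -0.002]
contact_force: [-0.6, 0.3, -1.7]
opening: 0.387
-65.11516658597749 [0.43429574 0.35459239 0.1483296 ]
```

View pics/w27c.png

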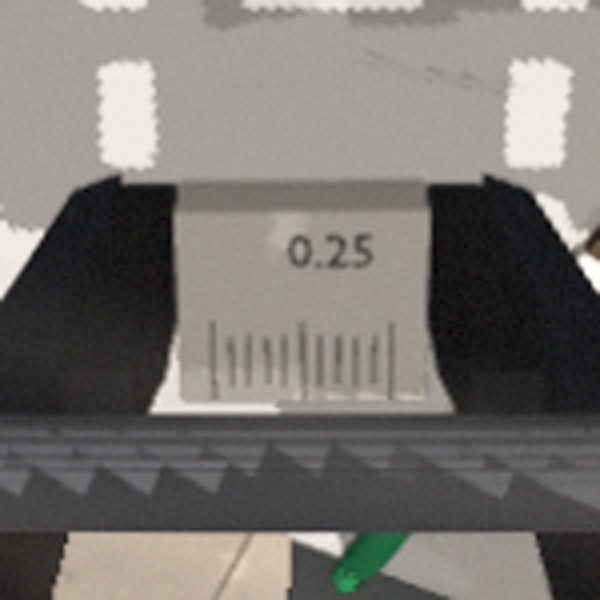

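```bash
python3 - <<'E'
from h import *
p=imaging.snapshot("wrist");g=G(p,0,np.array([200,200]),4)
print(g([(177,210),(431,210),(181,402),(428,402)],.0052))
a=np.radians(8.6);ex=np.array([np.cos(a),np.sin(a)]);ey=np.array([-np.sin(a),np.cos(a)])
S=np.array([.5036,.0814])
for off in (.040,.042):print(S+off*ex)
E
```

```text
[[7.2, -17.6], [7.2, 16.5], [-23.0, -18.1], [-23.0, 17.1]]
[0.54315026 0.08738141]
[0.54512777 0.08768048]
```

```bash
python3 - <<'E'
from h import *
print(shift([.5518,.0882,.10],-81.4))
E
```

```text
(array([ -3.2, 290.5,  44.9]), np.float64(16.3), array([-0.73,  0.73, -0.06,  1.86,  0.07,  0.55, -1.98]))
```

```bash
python3 -m creep '[[255,-0.003,0.29,0,16.3],[255,-0.003,0.29,0,16.3],[255,-0.003,0.29,0,16.3],[255,-0.003,0.29,0,16.3],[255,-0.003,0.29,0,16.3],[255,-0.003,0.29,0,16.3],[255,-0.003,0.29,0.04,16.3],[255,-0.003,0.29,0.075,16.3],[255,-0.003,0.29,0.075,16.3]]'
python3 - <<'E'
from h import *
s,p=wrist("w28"); print(yaw(s),s["tool_pos"],s["q"])
print(shift([.5518,.0882,.0208],-81.4))
E
```

```text
clock: 37.45
tool_pos: [0.5486, 0.0899, 0.0668]
eef_rot: [0.997, 0.076, -0.005, -0.0]
contact_force: [0.1, 0.1, -0.5]
opening: 0.39
-81.28653734695014 [0.54863796 0.08991191 0.06677645] [-0.2167407   0.86314439 -0.0469762   1.89399449  0.08815467  0.39533616
 -1.74770208]
(array([ 1.5,  2. , 47.7]), np.float64(0.1), array([-0.22,  0.86, -0.05,  1.89,  0.09,  0.4 , -1.75]))
```

View pics/w28.png

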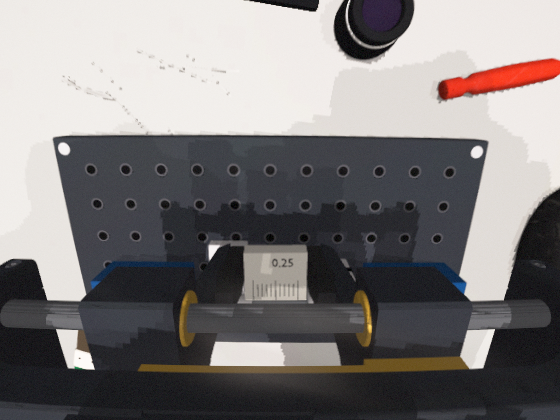

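```bash
python3 -m creep '[[255,0.0015,0.002,0.012,0],[255,0.0015,0.002,0.025,0],[255,0.0015,0.002,0.025,0]]'
python3 - <<'E'
from h import *
s,p=wrist("w29"); print(yaw(s),s["tool_pos"])
print(shift([.5518,.0882,.0208],-81.4))
im=p["image"];cv2.imwrite("pics/w29c.png",cv2.resize(im[180:380,175:375],None,fx=3,fy=3,interpolation=cv2.INTER_CUBIC))
E
```

```text
clock: 37.88
tool_pos: [0.5532, 0.0871, 0.0442]
eef_rot: [0.997, 0.075, -0.001, -0.0]
contact_force: [-0.5, 1.1, -1.3]
opening: 0.388
-81.41288204856998 [0.55322702 0.0870663  0.04417521]
(array([-1.5, -1.3, 23.8]), np.float64(-0.0), array([-0.21,  0.9 , -0.04,  1.89,  0.09,  0.35, -1.75]))
```

View pics/w29c.png

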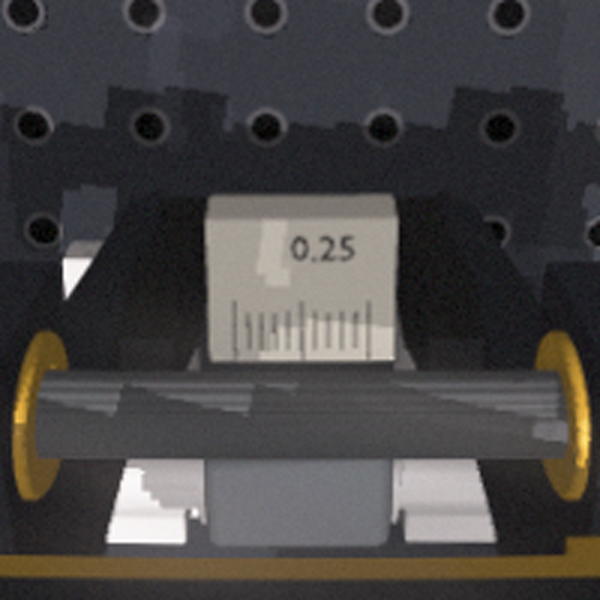

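```bash
python3 - <<'E'
from h import *
s=telemetry.get_state();p=imaging.snapshot("wrist");g=G(p,s["tool_pos"][2],np.array([175,180]),3)
print("ear",g([(66,257),(80,257)],.029),"square",g([(205,500),(390,500),(298,540)],.0573))
print(s["tool_pos"])
E
```

```text
ear [[-12.4, -50.0], [-12.4, -47.1]] square [[-49.3, -19.3], [-49.3, 16.2], [-59.1, -1.4]]
[0.5535371  0.08711454 0.04460183]
```

```bash
python3 -m creep '[[255,-0.0005,-0.0012,0.01,0],[255,-0.0005,-0.0012,0.02,0],[255,-0.0005,-0.0012,0.021,0],[255,-0.0005,-0.0012,0.021,0]]'; python3 -m creep '[[255,0,0,0.001,0],[255,0,0,0.002,0],[255,0,0,0.002,0]]'
```

```text
clock: 38.48
tool_pos: [0.553, 0.0882, 0.0236]
eef_rot: [0.997, 0.075, -0.001, -0.0]
contact_force: [-0.6, -0.6, -0.3]
opening: 0.389
clock: 38.85
tool_pos: [0.5531, 0.0883, 0.0219]
eef_rot: [0.997, 0.075, -0.0, -0.0]
contact_force: [-0.5, 0.4, -0.1]
opening: 0.389
```

```bash
python3 -m creep '[[255,0,0,0.001,0],[255,0,0,0.001,0]]'; python3 - <<'E'
from h import *
s,p=wrist("w30"); print(yaw(s),s["tool_pos"])
im=p["image"];cv2.imwrite("pics/w30c.png",cv2.resize(im[180:380,175:375],None,fx=3,fy=3,interpolation=cv2.INTER_CUBIC))
E
```

```text
clock: 39.1
tool_pos: [0.5531, 0.0883, 0.0208]
eef_rot: [0.997, 0.075, -0.001, -0.0]
contact_force: [-0.7, -0.0, -0.8]
opening: 0.391
-81.41078894518267 [0.55310621 0.08827623 0.02080896]
```

View pics/w30c.png

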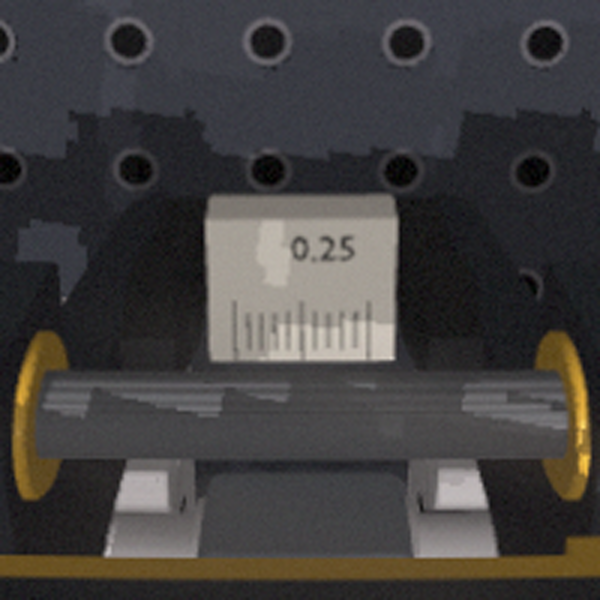

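```bash
python3 -m creep '[[255,0,0,0.0007,0],[255,0,0,0.0007,0]]'; python3 -m creep '[[255,0,0,0.0006,0],[255,0,0,0.0006,0]]'
```

```text
clock: 39.4
tool_pos: [0.5531, 0.0883, 0.0208]
eef_rot: [0.997, 0.075, -0.0, -0.0]
contact_force: [-1.6, 0.0, 5.0]
opening: 0.391
clock: 39.65
tool_pos: [0.5531, 0.0883, 0.0207]
eef_rot: [0.997, 0.075, -0.0, -0.0]
contact_force: [-1.6, 0.2, 10.7]
opening: 0.39
```

```bash
python3 -m creep '[[255,0,0,-0.001,0],[145,0,0,-0.001,0],[130,0,0,-0.001,0],[125,0,0,-0.001,0],[125,0,0,-0.02,0],[125,0,0,-0.06,0],[60,0,0,-0.11,0],[0,0,0,-0.15,0],[0,-0.02,0,-0.18,0],[0,-0.02,0,-0.18,0]]'
python3 - <<'E'
from h import *
s,p=wrist("w31"); print(yaw(s),s["tool_pos"])
im=p["image"];cv2.imwrite("pics/w31c.png",cv2.resize(im[90:290,140:410],None,fx=2.9,fy=2.9,interpolation=cv2.INTER_CUBIC))
print(shift([.42,.08,.27],8.6))
E
```

```text
clock: 40.9
tool_pos: [0.5338, 0.0852, 0.2027]
eef_rot: [0.997, 0.075, 0.002, -0.0]
contact_force: [-0.2, 0.3, -0.1]
opening: 0.94
-81.41986374010563 [0.53380731 0.08518247 0.20271082]
(array([-113.2,  -11.9,  -69. ]), np.float64(90.0), array([-0.2 ,  0.63, -0.07,  1.87,  0.07,  0.65, -1.73]))
```

View pics/w31c.png

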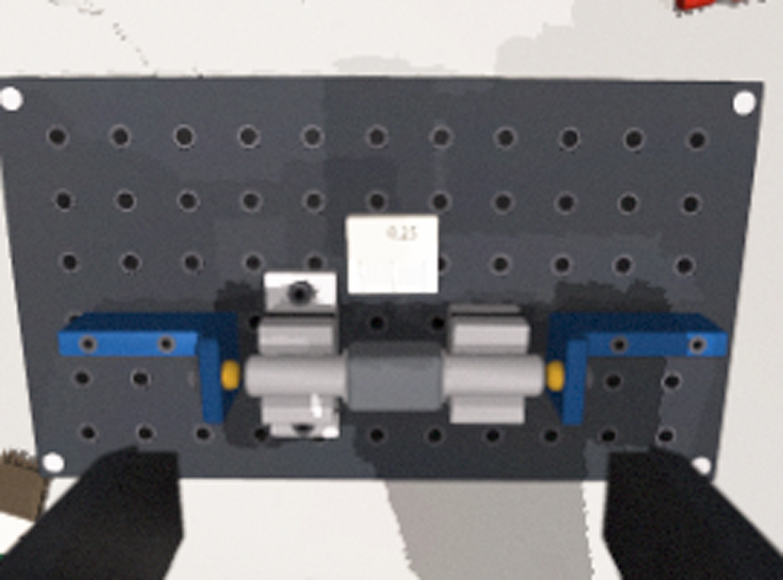

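```bash
python3 - <<'E'
from h import *
s=telemetry.get_state();p=imaging.snapshot("wrist")
im=p["image"];a=cv2.resize(im[200:245,205:245],None,fx=9,fy=9,interpolation=cv2.INTER_CUBIC);b=cv2.resize(im[200:245,310:350],None,fx=9,fy=9,interpolation=cv2.INTER_CUBIC)
cv2.imwrite("pics/gaps.png",np.hstack([a,b]))
E
```

```text
(no output)
```

View pics/gaps.png

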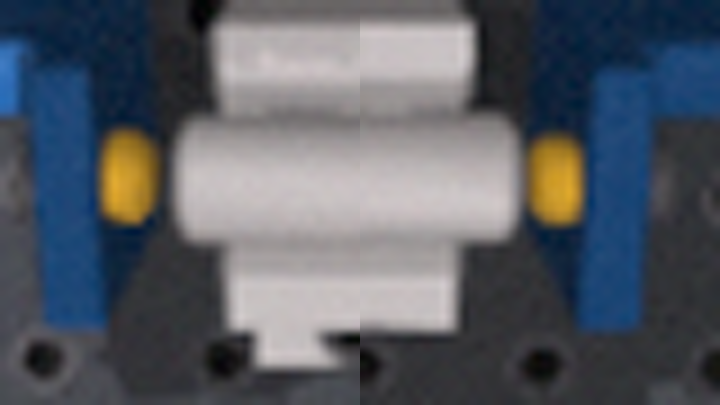

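```bash
python3 -m creep '[[0,0,0.055,0.05,0],[0,0,0.055,0.07,0],[0,0,0.055,0.07,0],[0,0,0.055,0.07,0]]'
python3 - <<'E'
from h import *
s,p=wrist("w32"); print(s["tool_pos"])
im=p["image"];cv2.imwrite("pics/w32c.png",cv2.resize(im[190:290,225:325],None,fx=6,fy=6,interpolation=cv2.INTER_CUBIC))
E
```

```text
clock: 41.5
tool_pos: [0.5421, 0.0321, 0.1297]
eef_rot: [0.997, 0.076, -0.0, -0.001]
contact_force: [0.2, 0.6, -0.3]
opening: 1.004
[0.54206085 0.03206219 0.12969094]
```

View pics/w32c.png

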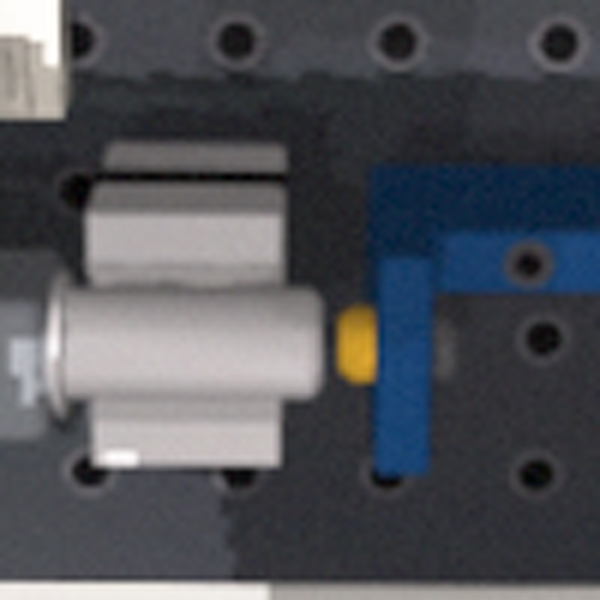

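```bash
python3 -m creep '[[0,0,-0.06,0,0],[0,0,-0.118,0,0],[0,0,-0.118,0,0],[0,0,-0.118,0,0]]'
python3 - <<'E'
from h import *
s,p=wrist("w33"); print(s["tool_pos"])
im=p["image"];cv2.imwrite("pics/w33c.png",cv2.resize(im[190:290,225:325],None,fx=6,fy=6,interpolation=cv2.INTER_CUBIC))
E
```

```text
clock: 42.05
tool_pos: [0.5244, 0.148, 0.1305]
eef_rot: [0.997, 0.076, 0.0, -0.0]
contact_force: [1.0, 0.0, 0.4]
opening: 0.999
[0.52437162 0.14795802 0.13047635]
```

View pics/w33c.png

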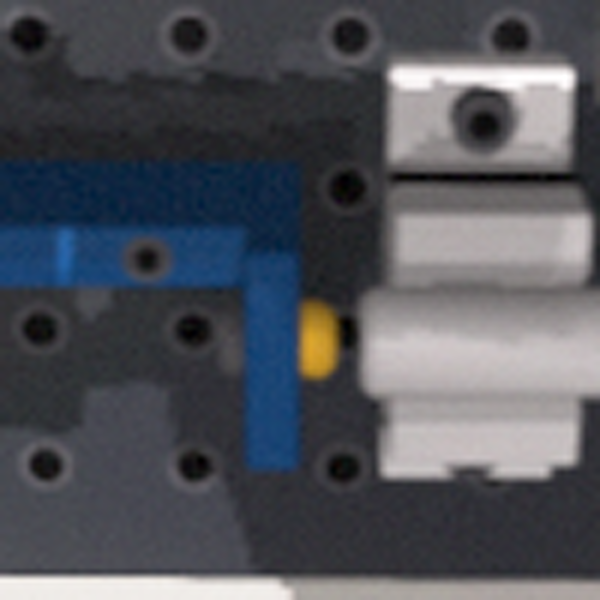

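```bash
python3 - <<'E'
from h import *
p=imaging.snapshot("wrist")
g=G(p,.1297,np.array([225,190]),6)
print("R: face outer",g([(377,300),(374,450)],.055),"face inner",g([(432,300)],.055),"tip",g([(336,345)],.048),"end",g([(323,345)],.052),g([(323,345)],.0463),"V",g([(285,230),(85,230),(283,455),(92,455)],.047),"sq",g([(47,345)],.054))
g=G(p,.1305,np.array([225,190]),6)
print("L: face outer",g([(298,300),(298,450)],.055),"tip",g([(338,340)],.048),"end",g([(362,340)],.052),"V",g([(391,230),(585,230),(381,460),(580,460)],.047))
E
```

```text
R: face outer [[-20.5, 9.5], [-43.6, 9.4]] face inner [[-20.5, 17.1]] tip [[-30.5, 4.0]] end [[-28.6, 2.1]] [[-31.3, 2.2]] V [[-13.2, -3.3], [-13.2, -31.5], [-48.7, -3.7], [-48.8, -31.9]] sq [[-27.7, -36.6]]
L: face outer [[-20.8, -1.4], [-44.0, -1.5]] tip [[-30.1, 4.3]] end [[-28.3, 7.6]] V [[-13.5, 11.7], [-13.6, 39.3], [-50.0, 10.8], [-50.1, 40.3]]
```

```bash
python3 -m creep '[[0,0,0,-0.05,0],[0,-0.05,-0.06,-0.11,0],[0,-0.1,-0.12,-0.15,0],[0,-0.1,-0.18,-0.15,0],[0,-0.1,-0.2,-0.15,0],[0,-0.1,-0.2,-0.15,0]]'
python3 - <<'E'
from h import *
p=imaging.snapshot("top"); cv2.imwrite("pics/top3.png",cv2.resize(p["image"][140:300,170:370],None,fx=4,fy=3.7,interpolation=cv2.INTER_CUBIC))
E
```

```text
clock: 42.9
tool_pos: [0.3939, 0.3348, 0.281]
eef_rot: [0.997, 0.078, 0.0, -0.002]
contact_force: [0.8, -1.0, -0.2]
opening: 1.003
```

View pics/top3.png

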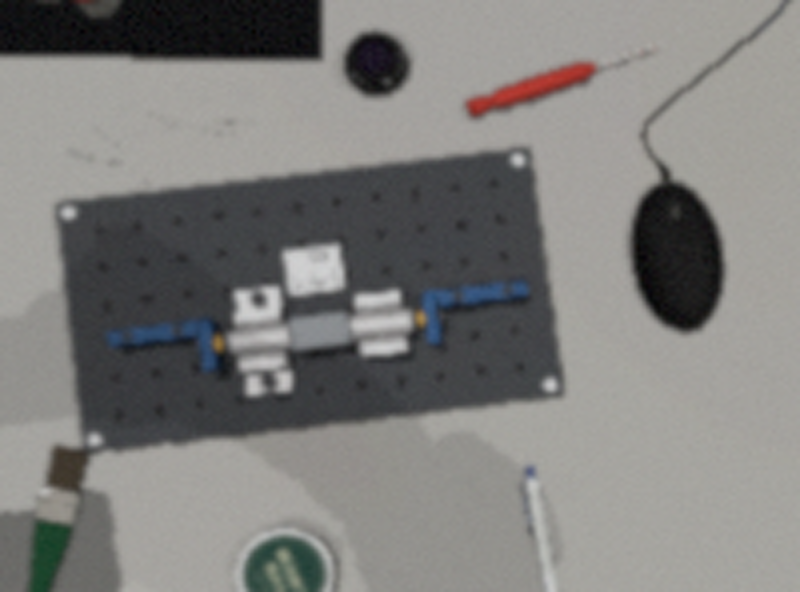

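The top view shows everything in place: both V-blocks with the spindle in them, a stop at each end, and the gauge block behind. The loupe, screwdriver and mouse have not moved.

```bash
python3 -c "
from plant import r
print(r.finish_job())"
```

```text
the job is handed in; nothing more can be done
None
```

The run-out set-up is built and handed in at about 43 s. The parts went down in the order you asked: loose V-block, spindle, left-hand stop, right-hand stop, gauge block.

My last checks with the wrist and top cameras, which are good to about 1 mm:
- **V-blocks:** the grooves line up to within about 0.5 mm, with the block centres about 74 mm apart (separate readings ran from 73 to 75 mm).
- **Spindle:** it is seated in both grooves with the square middle free. It sits about 1 mm right of centre: its ends overhang the blocks by about 3.5 mm on the left and 5.5 mm on the right, where 5 mm each was intended.
- **Stops:** both stand square with the tail at the back running outward, and the brass buttons are in line with the spindle to within about 0.7 mm. The left gap is about 3.3 to 4 mm.
- **Right-hand gap:** my measurements disagree. I estimated 3.3 mm while placing the stop, but the overhead view gives about 1.9 to 2.3 mm. I left it, because moving it would have meant touching the stop again out of order.
- **Gauge block:** it lies flat, midway between the V-blocks, about 15 mm behind the spindle's square middle.
- **Bystanders:** the loupe, screwdriver and mouse were not touched. The arm is clear of everything, and the largest contact force I read was about 15 N.

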